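# Load two riveting jigs with pivot parts

### The arm

A 7-joint arm with a two-finger parallel gripper is mounted at the origin on the work surface. World frame = base frame: x ahead of the robot, y to its left, z up, the work surface at z = 0. Lengths are in m, angles in rad, forces in N, time in s.
With the tool pointing down it reaches from about 0.4 to 0.85 m from the base axis. Payload 4.5 kg.
Tool frame: the origin (TCP) lies midway between the tips of the shut fingers; the grasp point (between the pads) lies r.grip_point_offset behind it (r.grip_point_offset is the distance from the TCP to the grasp point, in m); z points along the fingers, y is the line along which they close (so a half turn about z gives the same grasp; the last joint's range is limited). The gripper opens to 88 mm and grips with 3 to 60 N. Pads are 18 mm wide; open, the fingers measure 123 mm over their backs; the gripper's body (75 mm by 187 mm) begins 45 mm behind the grasp point.
Start: joints at [-1.233, 0.689, -0.195, 1.565, 0.157, 0.902, -0.215], TCP at [0.187, 0.596, 0.239] pointing down, gripper open.
Joint ranges: [-3.01, 3.01], [-0.46, 2.08], [-1.47, 1.51], [0.13, 2.56], [-1, 4.14], [0.04, 2.09], [-2.66, 2.66]. Speed limits (rad/s): [2.57, 2.57, 3.14, 3.14, 3.14, 3.14, 3.14].

### API

Orientations are given as a unit quaternion [x, y, z, w].
In Python, from plant import r gives the robot as it stands.
- The arm moves only by the shell command python3 -m jog 'ROWS' [FORCE]. ROWS is JSON, a list of rows, each an object of numbers: "wx", "wy", "wz": the turn, a rotation vector about the world's x, y, z as a fraction of full scale; "dx", "dy", "dz": the shift along the world's x, y, z as a fraction of full scale; "hand": the closure, from 0 (fully open) to 1 (shut). In form: [{"wx": .., "wy": .., "wz": .., "dx": .., "dy": .., "dz": .., "hand": ..}, ...]. A call has 1 to 5 rows; each row shifts and turns the commanded pose from where the row before left it; what a row does not reach is not made up. Full scale, the value 1, is 0.25 m for a shift and 2 rad for a turn. A row lasts 1/12 s, in which the tool goes at most 41.7 mm and 7.16 degrees, less where a joint would pass 70% of its speed; a pose out of reach is approached as far as the arm can. A call with a number of a shift or a turn outside -1 to 1 is refused whole. A call with a gripper value outside its range is refused whole. The fingers move at their own pace and stop on an object; FORCE is the grip in N (left out, the last holds). Time passes only in rows, so rows that do not move let the fingers close. It gives the time, the measured TCP pose, the force, the opening and the grip force at its end, in the units of the state.
- r.get_state(): the state, without advancing time (a new reading comes with each control period).
- r.snapshot(name): name is "side" or "top" or "wrist"; returns the picture (384x512x3 uint8, red, green, blue); there is no depth.
- r.camera_info(name): a dict with "mtx" (3x3 intrinsics, pixels), "R" (3x3) and "t" (3): a world point X has camera coordinates R X + t. Camera axes: x right, y down, z forward; pixel columns grow to the right and rows downward; lengths in m; the calibration is good to about 2 mm. The wrist camera is an equidistant fisheye: a pixel r from the principal point sees the ray r / f radians off the axis. A picture is of the moment at which its call begins: read the wrist's pose just before it. camera_info takes no time and is no camera call; for the wrist camera it gives the pose at the moment of the call.
- r.finish_job(): hands the job in; it is judged then, once.
Trained networks look in the newest picture that a camera, given by its name, has taken for a name from the list of things; names that differ only in an ending like _2 or _b are one class to them, and where a whole thing is asked for, a point or a joint stands for the part that bears it (a point fixed in the world has none). Each returns a list of dicts, best first, with "p" (0 to 1); they miss things now and then, are a little off and sometimes report something else, mostly with a low value. They report only what shows in the picture. A call takes as long as a camera call.
- r.search_frame(camera, query): "bbox" ([left, top, right, bottom] in pixels, round what is visible of it).
- r.masks_of(camera, query): "region" (384x512 bool, what is visible of it) and "bbox" ([left, top, right, bottom] in pixels, round what is visible of it).
The state is a dict: "clock": time; "q": joint angles; "qd": joint speeds; "joint_torque": joint torques, N m; "tool_pos": TCP position; "eef_rot": TCP orientation; "contact_force": force on the tool from outside, world axes, zero at the start; "moment": the same for the moment, N m; "opening": opening from 0.0 (shut) to 1.0 (fully open); "finger_force": force on a finger pad.
Only numpy, scipy, OpenCV 4.12 (cv2) and the standard library are available. Lean on these libraries where they do the work, as an engineer would, in place of code of your own. Each camera call takes 0.05 s, during which the arm holds its last target. There are 200 camera calls.

### The job

Load both riveting jigs for the next pivots. On the pin of the long jig stack the large plain washer first, then the lever arm (its hole over the pin, its tail lying flat between the two short fork posts), then the hexagonal spacer on top; on the pin of the square jig stack the toothed wheel first, then the round sleeve standing on it. Every part must sit flat and fully down on the one below it, and the oil bottle must not be knocked over.

Things in the scene. Friction and masses are not known exactly. Their poses are not given: they have to be found in the camera images.
- long_jig: Fixed dark steel jig plate, top 12 mm above table. Origin on the table under its upright pin; x runs from pin to fork, z up. Plate spans x -45..130, y -45..45 mm. Pin 10 mm diameter, top 60 mm above table, tapered tip. At x = 100 mm: rest pad (24 x 46 mm, top 24 mm above table) and two fork posts, 10 mm diameter, at y = +30 and -30 mm, tops 40 mm above table.
- square_jig: Fixed dark steel jig: base plate 90 x 90 x 12 mm thick, no fork. Origin on the table, under the axis of the upright pin in its middle; z up. Pin 10 mm in diameter, its top 72 mm above the table, with a tapered tip. Plate top 12 mm above the table.
- washer: Large plain steel washer, 50 mm outside diameter, 20 mm hole, 12 mm thick, lying flat. Origin at the centre of its underside, z up.
- lever: Flat steel lever arm, 150 x 34 x 6 mm, lying flat. Origin at the middle of its underside (near its centre of mass); z up; x along the arm from hole to tail. 20 mm hole at x = -50 mm; dark rivet head (16 mm diameter, 6 mm above the top face) at the tail, x = +50 mm. In place, its x is along the long jig's x and its origin 50 mm from the pin.
- hexnut: Steel hexagonal spacer, 38 mm across the flats, 18 mm high, with a 20 mm hole, standing on its face. Origin at the centre of its underside, z up; x points square out of one flat, so the flats face 0, 60, 120 ... degrees from x.
- wheel: Flat brass-coloured wheel with 12 square teeth, 51 mm over the teeth, 41 mm at the root, 20 mm hole, 12 mm thick, lying flat. Origin at the centre of its underside, z up; one tooth points along x, the others every 30 degrees.
- sleeve: Round steel sleeve (tube), 34 mm outside diameter, 20 mm bore, 34 mm high, standing upright. Origin at the centre of its lower end, z up.
- oil_bottle: Bystander: loose clear oil bottle with a black cap, 44 mm in diameter, 110 mm high, standing between the jigs towards the far side. Origin at the centre of its underside. Do not knock it over.

How it is judged:
By the outcome, as a careful person would: the job done as asked, in the order asked, and still so for the second after the job is handed in, with the robot touching nothing.
It also fails if it takes over 122 s, if anything falls off the work surface, if the arm or the gripper's body presses on something with over 40 N, if the wrist force passes 120 N, or if a joint passes its speed limit or range.

## Working session

There is one attempt and no reset: what is moved stays moved. The work goes in short steps, Python scripts to look and compute and a shell command to move; the robot and the scene stay as the last step left them, time stands still between calls to the robot, and variables do not carry over. Pictures are saved under pics/ and viewed, at most 14 in all, crops included, and the job is handed in when it is done.

```bash
ls; mkdir -p pics; python3 - <<'E'
from plant import r
import cv2,numpy as np
s=r.get_state();print({k:np.round(v,3).tolist() for k,v in s.items()});print(r.grip_point_offset)
for c in("top","side"):
    im=r.snapshot(c);cv2.imwrite(f"pics/{c}0.png",im[:,:,::-1])
    i=r.camera_info(c);print(c,np.round(i["mtx"],1).tolist(),np.round(i["R"],3).tolist(),np.round(i["t"],3).tolist())
    for n in["long_jig","square_jig","washer","lever","hexnut","wheel","sleeve","oil_bottle"]:
        print(n,[(np.round(d["bbox"]).tolist(),round(d["p"],2)) for d in r.search_frame(c,n)][:3])
E
```

```text
pics
{'clock': 0.0, 'q': [-1.233, 0.69, -0.194, 1.566, 0.157, 0.902, -0.215], 'qd': [0.0, -0.0, 0.0, -0.002, 0.001, -0.0, 0.0], 'joint_torque': [0.0, -52.755, -1.267, -15.343, -0.053, 0.007, 0.0], 'tool_pos': [0.187, 0.596, 0.238], 'eef_rot': [0.151, 0.988, -0.001, -0.0], 'contact_force': [0.269, -0.222, -0.185], 'moment': [-0.006, -0.026, -0.047], 'finger_force': 0.0, 'opening': 1.003}
0.0187
top [[350.4, 0.0, 260.3], [0.0, 350.4, 193.6], [0.0, 0.0, 1.0]] [[-0.003, -1.0, 0.021], [-0.994, 0.001, -0.109], [0.109, -0.021, -0.994]] [-0.008, 0.557, 0.914]
long_jig [([291.0, 139.0, 356.0, 181.0], 0.85)]
square_jig [([187.0, 149.0, 221.0, 184.0], 0.95), ([371.0, 217.0, 428.0, 240.0], 0.4)]
washer [([184.0, 226.0, 204.0, 248.0], 0.74)]
lever [([370.0, 215.0, 427.0, 239.0], 0.87)]
hexnut []
wheel [([110.0, 211.0, 126.0, 229.0], 0.69)]
sleeve [([313.0, 225.0, 329.0, 235.0], 0.4)]
oil_bottle [([249.0, 133.0, 264.0, 162.0], 0.78)]
side [[472.2, 0.0, 246.7], [0.0, 472.2, 187.5], [0.0, 0.0, 1.0]] [[0.996, -0.085, -0.001], [-0.063, -0.73, -0.68], [0.057, 0.678, -0.733]] [-0.566, 0.061, 1.093]
long_jig [([271.0, 223.0, 316.0, 301.0], 0.85)]
square_jig [([247.0, 136.0, 289.0, 172.0], 0.97)]
washer [([182.0, 141.0, 203.0, 161.0], 0.81)]
lever [([196.0, 326.0, 226.0, 384.0], 0.88)]
hexnut [([191.0, 198.0, 209.0, 217.0], 0.54)]
wheel [([201.0, 94.0, 218.0, 110.0], 0.76)]
sleeve [([194.0, 247.0, 205.0, 268.0], 0.57)]
oil_bottle [([283.0, 159.0, 304.0, 198.0], 0.64)]
```

```bash
python3 - <<'E'
import cv2
a=cv2.imread("pics/top0.png")[110:290,90:450];cv2.imwrite("pics/top0c.png",cv2.resize(a,None,fx=2.2,fy=2.2,interpolation=cv2.INTER_CUBIC))
a=cv2.imread("pics/side0.png")[80:384,130:340];cv2.imwrite("pics/side0c.png",cv2.resize(a,None,fx=1.95,fy=1.95,interpolation=cv2.INTER_CUBIC))
E
```

```text
(no output)
```

View pics/top0c.png

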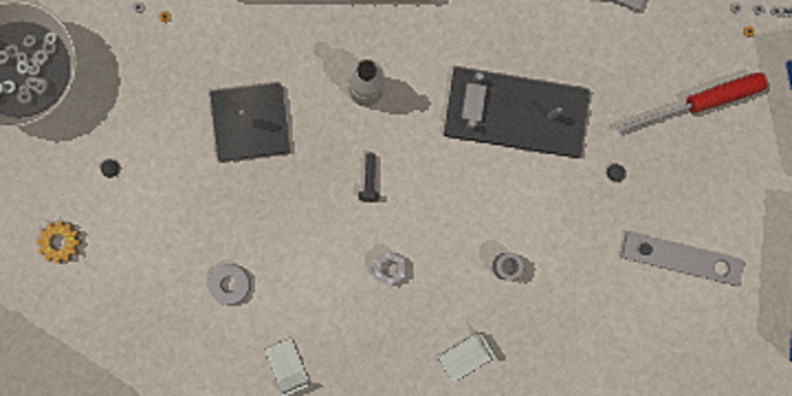

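View pics/side0c.png

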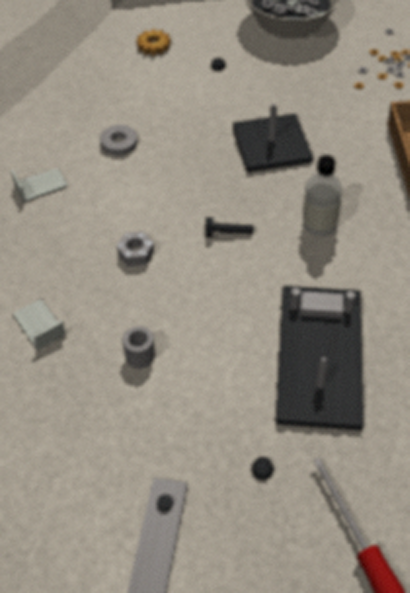

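```bash
cat > h.py <<'E'
from plant import r
import cv2,numpy as np
H=dict(long_jig=.012,square_jig=.012,washer=.006,lever=.004,hexnut=.009,wheel=.006,sleeve=.017,oil_bottle=.055)
def p2w(i,uv,z,fish=False):
    uv=np.asarray(uv,float).reshape(-1,1,2);K=np.array(i["mtx"],float);R=np.array(i["R"]);t=np.array(i["t"])
    n=(cv2.fisheye.undistortPoints(uv,K,np.zeros(4)) if fish else cv2.undistortPoints(uv,K,None)).reshape(-1,2)
    d=np.c_[n,np.ones(len(n))]@R;c=-R.T@t
    return (c+d*((z-c[2])/d[:,2])[:,None])[:,:2]
def locate(c,n,i,z=None):
    m=r.masks_of(c,n)
    if not m: return None
    k,_=cv2.findContours(m[0]["region"].astype(np.uint8),cv2.RETR_EXTERNAL,cv2.CHAIN_APPROX_NONE)
    k=max(k,key=cv2.contourArea).reshape(-1,2)
    w=p2w(i,k,H[n] if z is None else z,c=="wrist")*1000
    (cx,cy),(a,b),th=cv2.minAreaRect(w.astype(np.float32))
    if a<b: a,b,th=b,a,th+90
    return m[0]["p"],np.round([cx,cy,a,b,th],1).tolist(),np.round(k.mean(0)).tolist()
def look(f=None,names=()):
    i=r.camera_info("wrist");im=r.snapshot("wrist")
    if f: cv2.imwrite(f"pics/{f}.png",im[:,:,::-1])
    for n in names: print(n,locate("wrist",n,i))
    return i,im
E
python3 - <<'E'
from h import *
for c in("top","side"):
    r.snapshot(c);i=r.camera_info(c)
    for n in H: print(c,n,locate(c,n,i))
w=r.camera_info("wrist");print(w)
E
```

```text
top long_jig (0.38, [489.0, 378.6, 48.4, 45.9, 89.9], [117.0, 219.0])
top square_jig (0.97, [639.1, 148.9, 91.4, 91.0, 7.0], [203.0, 165.0])
top washer (0.69, [435.9, 172.6, 46.3, 43.1, 89.8], [194.0, 239.0])
top lever (0.97, [466.5, -396.1, 156.1, 38.4, 76.9], [400.0, 227.0])
top hexnut None
top wheel (0.74, [489.4, 383.1, 45.3, 43.6, 168.2], [116.0, 220.0])
top sleeve (0.69, [457.8, -172.1, 35.7, 29.7, 89.8], [320.0, 231.0])
top oil_bottle (0.55, [676.6, 1.5, 54.4, 45.3, 0.0], [256.0, 148.0])
side long_jig (0.66, [651.4, -193.3, 180.0, 91.5, 80.6], [294.0, 264.0])
side square_jig None
side washer None
side lever (0.82, [470.6, -375.9, 111.6, 37.0, 75.6], [210.0, 355.0])
side hexnut (0.78, [454.5, -26.1, 51.7, 42.0, 85.1], [199.0, 207.0])
side wheel (0.75, [487.0, 377.9, 58.1, 46.8, 87.7], [208.0, 101.0])
side sleeve (0.59, [457.1, -171.3, 53.8, 33.5, 89.6], [201.0, 258.0])
side oil_bottle (0.87, [679.6, 2.9, 133.2, 43.3, 80.4], [295.0, 180.0])
{'mtx': array([[297.31863964,   0.        , 259.72426914],
       [  0.        , 297.31863964, 186.51431348],
       [  0.        ,   0.        ,   1.        ]]), 'R': array([[ 2.99400290e-01,  9.54127594e-01, -2.18442344e-05],
       [ 9.18937283e-01, -2.88351593e-01,  2.69086657e-01],
       [ 2.56736706e-01, -8.05846967e-02, -9.63115969e-01]]), 't': array([-0.62563687, -0.03741248,  0.38889619])}
```

```bash
python3 -m jog '[{"dx":0.12,"dy":-0.0864,"dz":-0.03},{"dx":0.12,"dy":-0.0864,"dz":-0.03},{"dx":0.12,"dy":-0.0864,"dz":-0.03},{"dx":0.12,"dy":-0.0864,"dz":-0.03},{"dx":0.12,"dy":-0.0864,"dz":-0.03}]' 25; python3 -m jog '[{"dx":0.12,"dy":-0.0864,"dz":-0.03},{"dx":0.12,"dy":-0.0864,"dz":-0.03},{"dx":0.12,"dy":-0.0864,"dz":-0.03},{"dx":0.12,"dy":-0.0864,"dz":-0.03},{"dx":0.12,"dy":-0.0864,"dz":-0.03}]'; python3 -m jog '[{"dx":0},{"dx":0}]'; python3 - <<'E'
from h import *
look("w1",["wheel","hexnut","square_jig"])
s=r.get_state();print(np.round(s["tool_pos"],4),np.round(s["q"],2))
E
```

```text
wheel None
hexnut None
square_jig None
[0.1869 0.5964 0.2387] [-1.23  0.69 -0.19  1.57  0.16  0.9  -0.22]invalid input
invalid input
invalid input
```

View pics/w1.png

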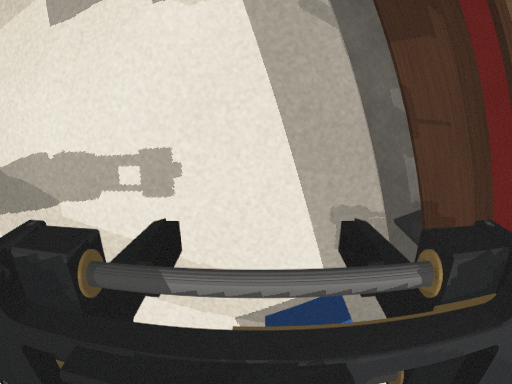

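The wrist picture shows only the bare bench at the start pose, with the fingertips at about (170,225) and (345,225). The jog needs all seven keys in every row.

```bash
python3 -m jog '[{"wx":0,"wy":0,"wz":0,"dx":0.12,"dy":-0.086,"dz":-0.03,"hand":0},{"wx":0,"wy":0,"wz":0,"dx":0.12,"dy":-0.086,"dz":-0.03,"hand":0},{"wx":0,"wy":0,"wz":0,"dx":0.12,"dy":-0.086,"dz":-0.03,"hand":0},{"wx":0,"wy":0,"wz":0,"dx":0.12,"dy":-0.086,"dz":-0.03,"hand":0},{"wx":0,"wy":0,"wz":0,"dx":0.12,"dy":-0.086,"dz":-0.03,"hand":0}]' 25; python3 -m jog '[{"wx":0,"wy":0,"wz":0,"dx":0.12,"dy":-0.086,"dz":-0.03,"hand":0},{"wx":0,"wy":0,"wz":0,"dx":0.12,"dy":-0.086,"dz":-0.03,"hand":0},{"wx":0,"wy":0,"wz":0,"dx":0.12,"dy":-0.086,"dz":-0.03,"hand":0},{"wx":0,"wy":0,"wz":0,"dx":0.12,"dy":-0.086,"dz":-0.03,"hand":0},{"wx":0,"wy":0,"wz":0,"dx":0.12,"dy":-0.086,"dz":-0.03,"hand":0}]'; python3 -m jog '[{"wx":0,"wy":0,"wz":0,"dx":0,"dy":0,"dz":0,"hand":0},{"wx":0,"wy":0,"wz":0,"dx":0,"dy":0,"dz":0,"hand":0}]'; python3 - <<'E'
from h import *
look("w2",["wheel","hexnut","square_jig"])
s=r.get_state();print(np.round(s["tool_pos"],4),np.round(s["q"],2),s["clock"])
E
```

```text
clock: 2.42
tool_pos: [0.3382, 0.4879, 0.2011]
eef_rot: [0.151, 0.989, 0.0, 0.0]
contact_force: [0.9, 0.4, -0.3]
opening: 0.997
finger_force: 0.0
clock: 2.83
tool_pos: [0.4884, 0.3802, 0.1635]
eef_rot: [0.151, 0.988, 0.0, 0.0]
contact_force: [0.6, -0.1, -0.2]
opening: 1.0
finger_force: 0.0
clock: 3.0
tool_pos: [0.4894, 0.3785, 0.163]
eef_rot: [0.154, 0.988, -0.001, 0.0]
contact_force: [-0.3, 1.0, 0.2]
opening: 1.001
finger_force: 0.0
wheel (0.9, [488.9, 382.0, 50.3, 49.4, 162.3], [263.0, 169.0])
hexnut (0.42, [445.2, -15.4, 41.9, 23.1, 95.4], [4.0, 227.0])
square_jig (0.92, [623.1, 180.1, 57.2, 50.8, 79.6], [153.0, 314.0])
[0.4854 0.3833 0.1641] [-0.61  0.78 -0.23  1.66  0.24  0.74  0.31] 3.2
```

View pics/w2.png

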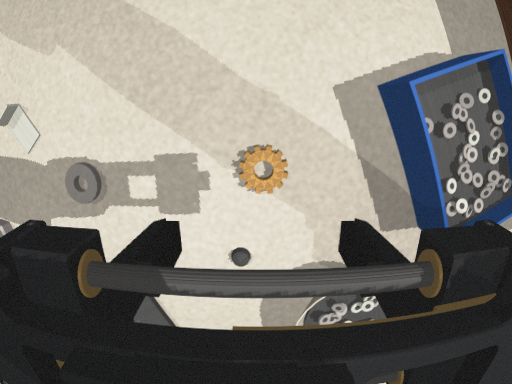

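The wheel is at (263,169), almost centred between the fingers. The washer is at (83,182), and the area around the wheel is clear.

```bash
cat >> h.py <<'E'
def rep(n,N=4,z=None):
    o=[];t=[]
    for _ in range(N):
        i=r.camera_info("wrist");r.snapshot("wrist");x=locate("wrist",n,i,z);s=r.get_state()
        t.append(np.r_[s["tool_pos"]*1000, np.degrees(2*np.arctan2(s["eef_rot"][1],s["eef_rot"][0]))-90])
        c=-np.array(i["R"]).T@i["t"]
        if x:o.append(np.r_[x[1],x[0]])
        print(x, np.round(t[-1],1),np.round(c*1000,1))
    print(n,"mean",np.mean(o,0).round(1),"tool",np.mean(t,0).round(1))
E
python3 - <<'E'
from h import *
rep("wheel")
i=r.camera_info("wrist")
im=cv2.cvtColor(r.snapshot("wrist"),cv2.COLOR_RGB2HSV)
m=cv2.inRange(im,(8,110,60),(28,255,255));m[:,350:]=0;m[:130]=0;m[205:]=0;m[:,:225]=0
k,_=cv2.findContours(m,cv2.RETR_EXTERNAL,cv2.CHAIN_APPROX_NONE);k=max(k,key=cv2.contourArea).reshape(-1,2)
w=p2w(i,k,.012,True)*1000;c,R=cv2.minEnclosingCircle(w.astype(np.float32));print(c,R)
d=w-c;a=np.arctan2(d[:,1],d[:,0]);z=(np.hypot(*d.T)*np.exp(12j*a)).mean();print("tooth phase deg",np.degrees(np.angle(z))/12,abs(z))
E
```

```text
(0.66, [488.5, 383.0, 49.7, 49.7, 161.6], [259.0, 174.0]) [485.6 383.  164.1  72.8] [420.3 403.9 310. ]
(0.71, [488.9, 382.5, 51.9, 49.8, 162.7], [259.0, 174.0]) [486.1 382.4 164.   72.7] [420.5 403.7 310. ]
(0.83, [488.9, 382.1, 50.8, 49.5, 162.7], [260.0, 173.0]) [486.5 381.9 163.9  72.7] [421.  403.3 309.9]
(0.65, [488.6, 382.5, 51.5, 50.7, 14.9], [260.0, 172.0]) [486.8 381.6 163.8  72.6] [421.4 402.9 309.8]
wheel mean [488.7 382.5  51.   49.9 125.5   0.7] tool [486.3 382.2 164.   72.7]
(487.8564758300781, 382.6527099609375) 25.712636947631836
tooth phase deg -0.7939555867839143 2.620240927685329
```

```bash
python3 -m jog '[{"wx":0,"wy":0,"wz":0.014,"dx":0.007,"dy":0.004,"dz":-0.128,"hand":0},{"wx":0,"wy":0,"wz":0,"dx":0,"dy":0,"dz":-0.128,"hand":0},{"wx":0,"wy":0,"wz":0,"dx":0,"dy":0,"dz":-0.128,"hand":0},{"wx":0,"wy":0,"wz":0,"dx":0,"dy":0,"dz":-0.128,"hand":0},{"wx":0,"wy":0,"wz":0,"dx":0,"dy":0,"dz":-0.128,"hand":0}]' 25; python3 -m jog '[{"wx":0,"wy":0,"wz":0,"dx":0,"dy":0,"dz":0,"hand":0.2},{"wx":0,"wy":0,"wz":0,"dx":0,"dy":0,"dz":0,"hand":0.2},{"wx":0,"wy":0,"wz":0,"dx":0,"dy":0,"dz":0,"hand":1},{"wx":0,"wy":0,"wz":0,"dx":0,"dy":0,"dz":0,"hand":1},{"wx":0,"wy":0,"wz":0,"dx":0,"dy":0,"dz":0,"hand":1}]';python3 -m jog '[{"wx":0,"wy":0,"wz":0,"dx":0,"dy":0,"dz":0,"hand":1},{"wx":0,"wy":0,"wz":0,"dx":0,"dy":0,"dz":0,"hand":1}]'
```

```text
clock: 4.07
tool_pos: [0.4889, 0.3825, 0.0025]
eef_rot: [0.138, 0.991, 0.0, 0.0]
contact_force: [0.6, -0.5, -0.1]
opening: 1.0
finger_force: 0.0
clock: 4.48
tool_pos: [0.4888, 0.3825, 0.0041]
eef_rot: [0.138, 0.99, 0.0, 0.0]
contact_force: [0.8, -0.8, 0.8]
opening: 0.644
finger_force: 0.0
clock: 4.65
tool_pos: [0.4888, 0.3824, 0.004]
eef_rot: [0.137, 0.991, 0.0, 0.0]
contact_force: [-0.3, 0.1, 1.2]
opening: 0.558
finger_force: 25.0
```

```bash
python3 -m jog '[{"wx":0,"wy":0,"wz":0,"dx":0,"dy":0,"dz":0.16,"hand":1},{"wx":0,"wy":0,"wz":0,"dx":0,"dy":0,"dz":0.16,"hand":1},{"wx":0,"wy":0,"wz":0,"dx":0.075,"dy":-0.117,"dz":0.08,"hand":1},{"wx":0,"wy":0,"wz":0,"dx":0.075,"dy":-0.117,"dz":0.08,"hand":1},{"wx":0,"wy":0,"wz":0,"dx":0.075,"dy":-0.117,"dz":0.08,"hand":1}]' 25; python3 -m jog '[{"wx":0,"wy":0,"wz":0,"dx":0.075,"dy":-0.117,"dz":0.08,"hand":1},{"wx":0,"wy":0,"wz":0,"dx":0.075,"dy":-0.117,"dz":0,"hand":1},{"wx":0,"wy":0,"wz":0,"dx":0.075,"dy":-0.117,"dz":0,"hand":1},{"wx":0,"wy":0,"wz":0,"dx":0.075,"dy":-0.117,"dz":0,"hand":1},{"wx":0,"wy":0,"wz":0,"dx":0.075,"dy":-0.117,"dz":0,"hand":1}]';python3 -m jog '[{"wx":0,"wy":0,"wz":0,"dx":0,"dy":0,"dz":0,"hand":1},{"wx":0,"wy":0,"wz":0,"dx":0,"dy":0,"dz":0,"hand":1},{"wx":0,"wy":0,"wz":0,"dx":0,"dy":0,"dz":0,"hand":1}]'; python3 - <<'E'
from h import *
rep("square_jig",3,.012)
look("w3")
E
```

```text
clock: 5.07
tool_pos: [0.5452, 0.294, 0.1452]
eef_rot: [0.136, 0.991, 0.0, 0.0]
contact_force: [0.6, -0.7, -1.5]
opening: 0.557
finger_force: 25.0
clock: 5.48
tool_pos: [0.6392, 0.1465, 0.1639]
eef_rot: [0.138, 0.99, -0.0, -0.0]
contact_force: [0.5, 1.1, -0.6]
opening: 0.559
finger_force: 25.0
clock: 5.73
tool_pos: [0.638, 0.149, 0.1635]
eef_rot: [0.137, 0.991, 0.0, -0.001]
contact_force: [-0.2, 0.8, -0.6]
opening: 0.555
finger_force: 25.0
(0.59, [638.7, 150.2, 90.7, 90.1, 7.5], [262.0, 167.0]) [637.6 150.6 163.7  74.4] [572.5 168.1 309.5]
(0.97, [639.2, 150.5, 90.4, 89.9, 7.8], [261.0, 168.0]) [637.8 150.4 163.8  74.4] [572.1 169.4 309.7]
(0.74, [639.0, 150.6, 91.8, 90.8, 7.6], [261.0, 167.0]) [638.2 149.7 163.8  74.3] [572.2 169.3 309.7]
square_jig mean [639.  150.4  91.   90.3   7.6   0.8] tool [637.9 150.2 163.8  74.3]
```

View pics/w3.png

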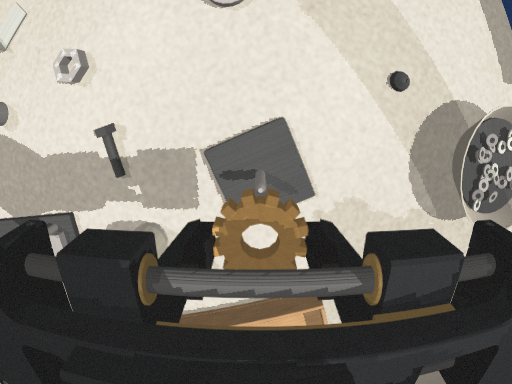

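The wheel is in the hand with its hole at (260,236), level and centred. The pin tip is at (261,175) and the plate is square behind it.

```bash
python3 -m jog '[{"wx":0,"wy":0,"wz":0,"dx":0.004,"dy":0.0,"dz":-0.1,"hand":1},{"wx":0,"wy":0,"wz":0,"dx":0,"dy":0,"dz":-0.1,"hand":1},{"wx":0,"wy":0,"wz":0,"dx":0,"dy":0,"dz":-0.1,"hand":1},{"wx":0,"wy":0,"wz":0,"dx":0,"dy":0,"dz":-0.04,"hand":1},{"wx":0,"wy":0,"wz":0,"dx":0,"dy":0,"dz":-0.04,"hand":1}]' 25; python3 -m jog '[{"wx":0,"wy":0,"wz":0,"dx":0,"dy":0,"dz":-0.06,"hand":1},{"wx":0,"wy":0,"wz":0,"dx":0,"dy":0,"dz":-0.06,"hand":1},{"wx":0,"wy":0,"wz":0,"dx":0,"dy":0,"dz":-0.06,"hand":1},{"wx":0,"wy":0,"wz":0,"dx":0,"dy":0,"dz":-0.026,"hand":1},{"wx":0,"wy":0,"wz":0,"dx":0,"dy":0,"dz":0,"hand":1}]'; python3 -m jog '[{"wx":0,"wy":0,"wz":0,"dx":0,"dy":0,"dz":0,"hand":1}]'
```

```text
clock: 6.5
tool_pos: [0.6391, 0.1485, 0.0676]
eef_rot: [0.137, 0.991, -0.0, -0.001]
contact_force: [0.7, -0.0, -0.7]
opening: 0.554
finger_force: 25.0
clock: 6.92
tool_pos: [0.6393, 0.1484, 0.0163]
eef_rot: [0.137, 0.991, -0.0, -0.001]
contact_force: [0.6, 0.5, -1.4]
opening: 0.552
finger_force: 25.0
clock: 7.0
tool_pos: [0.6398, 0.1486, 0.0171]
eef_rot: [0.137, 0.991, 0.0, 0.0]
contact_force: [1.0, -0.3, -1.2]
opening: 0.557
finger_force: 25.0
```

```bash
python3 -m jog '[{"wx":0,"wy":0,"wz":0,"dx":0,"dy":0,"dz":0,"hand":0.2},{"wx":0,"wy":0,"wz":0,"dx":0,"dy":0,"dz":0,"hand":0},{"wx":0,"wy":0,"wz":0,"dx":0,"dy":0,"dz":0,"hand":0},{"wx":0,"wy":0,"wz":0,"dx":0,"dy":0,"dz":0.16,"hand":0},{"wx":0,"wy":0,"wz":0,"dx":0,"dy":0,"dz":0.16,"hand":0}]' 25; python3 -m jog '[{"wx":0,"wy":0,"wz":0,"dx":0,"dy":0,"dz":0.16,"hand":0},{"wx":0,"wy":0,"wz":0,"dx":0,"dy":0,"dz":0.12,"hand":0},{"wx":0,"wy":0,"wz":0,"dx":-0.073,"dy":-0.128,"dz":0,"hand":0},{"wx":0,"wy":0,"wz":0,"dx":-0.073,"dy":-0.128,"dz":0,"hand":0},{"wx":0,"wy":0,"wz":0,"dx":-0.073,"dy":-0.128,"dz":0,"hand":0}]'; python3 - <<'E'
from h import *
cv2.imwrite("pics/s1.png",cv2.resize(r.snapshot("side")[90:220,190:340,::-1],None,fx=4,fy=4))
E
python3 -m jog '[{"wx":0,"wy":0,"wz":0,"dx":-0.073,"dy":-0.128,"dz":0,"hand":0},{"wx":0,"wy":0,"wz":0,"dx":-0.073,"dy":-0.128,"dz":0,"hand":0},{"wx":0,"wy":0,"wz":0,"dx":-0.073,"dy":-0.128,"dz":0,"hand":0},{"wx":0,"wy":0,"wz":0,"dx":-0.073,"dy":-0.128,"dz":0,"hand":0},{"wx":0,"wy":0,"wz":0,"dx":-0.073,"dy":-0.128,"dz":0,"hand":0}]'; python3 -m jog '[{"wx":0,"wy":0,"wz":0,"dx":-0.073,"dy":-0.128,"dz":0,"hand":0},{"wx":0,"wy":0,"wz":0,"dx":-0.073,"dy":-0.128,"dz":0,"hand":0},{"wx":0,"wy":0,"wz":0,"dx":0,"dy":0,"dz":0,"hand":0},{"wx":0,"wy":0,"wz":0,"dx":0,"dy":0,"dz":0,"hand":0},{"wx":0,"wy":0,"wz":0,"dx":0,"dy":0,"dz":0,"hand":0}]'; python3 - <<'E'
from h import *
look("w4")
rep("sleeve",3,.034)
E
```

```text
clock: 7.42
tool_pos: [0.6375, 0.1477, 0.0956]
eef_rot: [0.137, 0.991, -0.001, -0.003]
contact_force: [1.3, -0.6, 0.3]
opening: 0.915
finger_force: 0.0
clock: 7.83
tool_pos: [0.5848, 0.0518, 0.1685]
eef_rot: [0.137, 0.991, 0.0, 0.001]
contact_force: [-0.5, -0.0, -0.1]
opening: 1.0
finger_force: 0.0
clock: 8.3
tool_pos: [0.493, -0.1089, 0.1677]
eef_rot: [0.137, 0.991, -0.0, 0.0]
contact_force: [0.6, -0.1, 0.4]
opening: 0.995
finger_force: 0.0
clock: 8.72
tool_pos: [0.4581, -0.1711, 0.1676]
eef_rot: [0.137, 0.991, 0.0, 0.001]
contact_force: [-0.6, 0.0, -0.0]
opening: 0.997
finger_force: 0.0
(0.57, [454.5, -170.1, 36.7, 33.0, 164.3], [258.0, 173.0]) [ 458.4 -169.9  167.4   74.4] [ 392.5 -151.3  313.3]
(0.78, [454.3, -169.7, 36.6, 31.0, 164.3], [258.0, 173.0]) [ 458.  -170.2  167.3   74.4] [ 392.5 -151.   313.2]
(0.83, [454.4, -169.8, 37.7, 32.0, 164.3], [258.0, 173.0]) [ 457.7 -170.7  167.2   74.3] [ 392.2 -151.2  313.1]
sleeve mean [ 454.4 -169.9   37.    32.   164.3    0.7] tool [ 458.  -170.3  167.3   74.3]
```

View pics/w4.png

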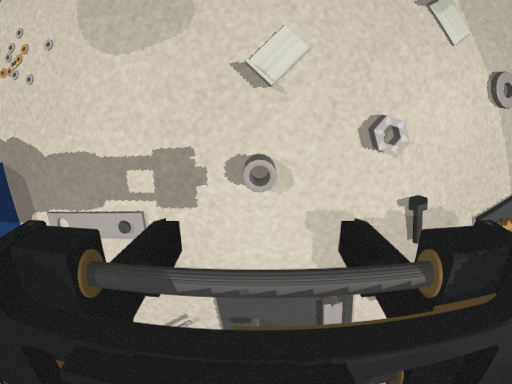

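View pics/s1.png

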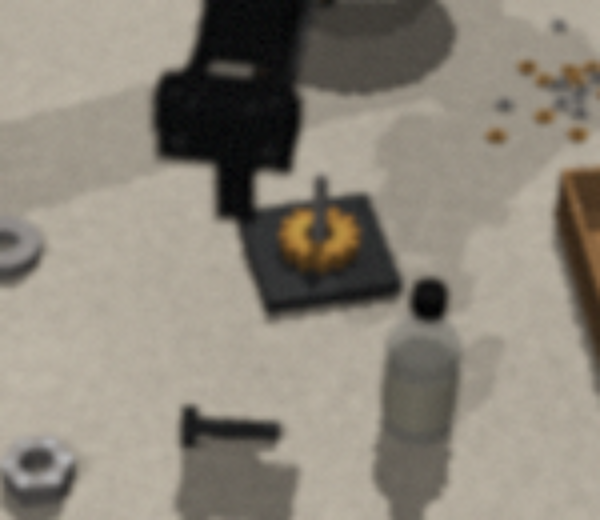

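Pictures: the sleeve stands at (259,173) in the wrist view, centred between the fingers. In the side crop the wheel lies flat on the square jig at (320,238), with the pin through it and the bottle upright.

```bash
python3 -m jog '[{"wx":0,"wy":0,"wz":0,"dx":-0.006,"dy":0.004,"dz":-0.14,"hand":0},{"wx":0,"wy":0,"wz":0,"dx":0,"dy":0,"dz":-0.14,"hand":0},{"wx":0,"wy":0,"wz":0,"dx":0,"dy":0,"dz":-0.14,"hand":0},{"wx":0,"wy":0,"wz":0,"dx":0,"dy":0,"dz":-0.14,"hand":0},{"wx":0,"wy":0,"wz":0,"dx":0,"dy":0,"dz":-0.068,"hand":0}]' 25; python3 -m jog '[{"wx":0,"wy":0,"wz":0,"dx":0,"dy":0,"dz":0,"hand":0.3},{"wx":0,"wy":0,"wz":0,"dx":0,"dy":0,"dz":0,"hand":1},{"wx":0,"wy":0,"wz":0,"dx":0,"dy":0,"dz":0,"hand":1},{"wx":0,"wy":0,"wz":0,"dx":0,"dy":0,"dz":0,"hand":1},{"wx":0,"wy":0,"wz":0,"dx":0,"dy":0,"dz":0,"hand":1}]';python3 -m jog '[{"wx":0,"wy":0,"wz":0,"dx":0,"dy":0,"dz":0,"hand":1},{"wx":0,"wy":0,"wz":0,"dx":0,"dy":0,"dz":0,"hand":1},{"wx":0,"wy":0,"wz":0,"dx":0,"dy":0,"dz":0,"hand":1}]'
```

```text
clock: 9.48
tool_pos: [0.4548, -0.1695, 0.0071]
eef_rot: [0.137, 0.991, 0.0, -0.002]
contact_force: [0.1, 1.2, 0.1]
opening: 1.001
finger_force: 0.0
clock: 9.9
tool_pos: [0.4566, -0.171, 0.0117]
eef_rot: [0.138, 0.99, -0.0, 0.001]
contact_force: [-0.3, -0.2, -0.2]
opening: 0.645
finger_force: 0.0
clock: 10.15
tool_pos: [0.4559, -0.1708, 0.0107]
eef_rot: [0.138, 0.99, 0.0, 0.0]
contact_force: [0.1, -0.2, 0.7]
opening: 0.419
finger_force: 0.0
```

```bash
python3 -m jog '[{"wx":0,"wy":0,"wz":0,"dx":0,"dy":0,"dz":0,"hand":1},{"wx":0,"wy":0,"wz":0,"dx":0,"dy":0,"dz":0,"hand":1},{"wx":0,"wy":0,"wz":0,"dx":0,"dy":0,"dz":0.1,"hand":1},{"wx":0,"wy":0,"wz":0,"dx":0,"dy":0,"dz":0.16,"hand":1},{"wx":0,"wy":0,"wz":0,"dx":0,"dy":0,"dz":0.16,"hand":1}]' 25; python3 -m jog '[{"wx":0,"wy":0,"wz":0,"dx":0,"dy":0,"dz":0.16,"hand":1},{"wx":0,"wy":0,"wz":0,"dx":0.073,"dy":0.128,"dz":0.06,"hand":1},{"wx":0,"wy":0,"wz":0,"dx":0.073,"dy":0.128,"dz":0,"hand":1},{"wx":0,"wy":0,"wz":0,"dx":0.073,"dy":0.128,"dz":0,"hand":1},{"wx":0,"wy":0,"wz":0,"dx":0.073,"dy":0.128,"dz":0,"hand":1}]'; python3 -m jog '[{"wx":0,"wy":0,"wz":0,"dx":0.073,"dy":0.128,"dz":0,"hand":1},{"wx":0,"wy":0,"wz":0,"dx":0.073,"dy":0.128,"dz":0,"hand":1},{"wx":0,"wy":0,"wz":0,"dx":0.073,"dy":0.128,"dz":0,"hand":1},{"wx":0,"wy":0,"wz":0,"dx":0.073,"dy":0.128,"dz":0,"hand":1},{"wx":0,"wy":0,"wz":0,"dx":0.073,"dy":0.128,"dz":0,"hand":1}]'; python3 -m jog '[{"wx":0,"wy":0,"wz":0,"dx":0.073,"dy":0.128,"dz":0,"hand":1},{"wx":0,"wy":0,"wz":0,"dx":0,"dy":0,"dz":0,"hand":1},{"wx":0,"wy":0,"wz":0,"dx":0,"dy":0,"dz":0,"hand":1},{"wx":0,"wy":0,"wz":0,"dx":0,"dy":0,"dz":0,"hand":1}]'; python3 - <<'E'
from h import *
i,_=look("w5")
rep("wheel",2,.018)
E
```

```text
clock: 10.57
tool_pos: [0.4544, -0.1701, 0.1155]
eef_rot: [0.137, 0.991, 0.0, -0.002]
contact_force: [0.7, -0.2, -1.5]
opening: 0.38
finger_force: 25.0
clock: 10.98
tool_pos: [0.5291, -0.0416, 0.1707]
eef_rot: [0.138, 0.99, -0.0, 0.0]
contact_force: [0.9, -1.1, -1.5]
opening: 0.378
finger_force: 25.0
clock: 11.4
tool_pos: [0.6199, 0.1188, 0.1697]
eef_rot: [0.137, 0.991, -0.0, -0.001]
contact_force: [1.3, -0.4, -1.4]
opening: 0.376
finger_force: 25.0
clock: 11.73
tool_pos: [0.6373, 0.1484, 0.1693]
eef_rot: [0.137, 0.991, -0.001, -0.001]
contact_force: [-0.1, -0.5, -1.0]
opening: 0.379
finger_force: 25.0
(0.65, [640.1, 149.4, 49.8, 49.7, 163.1], [262.0, 175.0]) [637.7 147.2 170.   74.1] [572.  167.  315.5]
(0.77, [640.8, 149.0, 52.5, 51.2, 135.2], [262.0, 174.0]) [638.  147.8 170.2  74.1] [572.3 166.8 315.9]
wheel mean [640.4 149.2  51.2  50.4 149.1   0.7] tool [637.9 147.5 170.1  74.1]
```

View pics/w5.png

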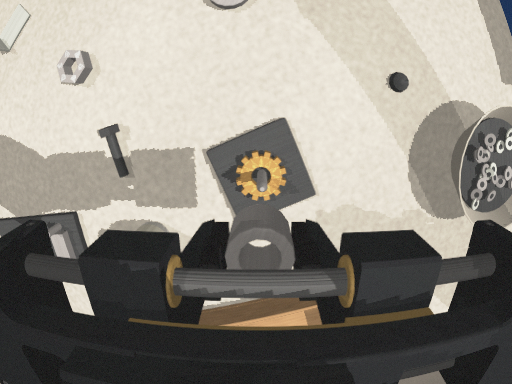

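The wheel sits flat at (261,176) on the jig, with the pin tip at (262,180). The held sleeve is at (260,245), upright.

```bash
python3 -m jog '[{"wx":0,"wy":0,"wz":0,"dx":0.005,"dy":0.006,"dz":-0.1,"hand":1},{"wx":0,"wy":0,"wz":0,"dx":0,"dy":0,"dz":-0.1,"hand":1},{"wx":0,"wy":0,"wz":0,"dx":0,"dy":0,"dz":-0.07,"hand":1},{"wx":0,"wy":0,"wz":0,"dx":0,"dy":0,"dz":-0.06,"hand":1},{"wx":0,"wy":0,"wz":0,"dx":0,"dy":0,"dz":-0.06,"hand":1}]' 25; python3 -m jog '[{"wx":0,"wy":0,"wz":0,"dx":0,"dy":0,"dz":-0.06,"hand":1},{"wx":0,"wy":0,"wz":0,"dx":0,"dy":0,"dz":-0.06,"hand":1},{"wx":0,"wy":0,"wz":0,"dx":0,"dy":0,"dz":-0.028,"hand":1},{"wx":0,"wy":0,"wz":0,"dx":0,"dy":0,"dz":0,"hand":1},{"wx":0,"wy":0,"wz":0,"dx":0,"dy":0,"dz":0,"hand":1}]'
```

```text
clock: 12.4
tool_pos: [0.6392, 0.1499, 0.0719]
eef_rot: [0.138, 0.99, -0.0, -0.0]
contact_force: [-0.5, -0.0, -1.3]
opening: 0.38
finger_force: 25.0
clock: 12.82
tool_pos: [0.6396, 0.1506, 0.0357]
eef_rot: [0.138, 0.99, 0.0, 0.0]
contact_force: [0.1, -1.0, -0.2]
opening: 0.381
finger_force: 25.0
```

```bash
python3 -m jog '[{"wx":0,"wy":0,"wz":0,"dx":0,"dy":0,"dz":0,"hand":0.3},{"wx":0,"wy":0,"wz":0,"dx":0,"dy":0,"dz":0,"hand":0},{"wx":0,"wy":0,"wz":0,"dx":0,"dy":0,"dz":0.04,"hand":0},{"wx":0,"wy":0,"wz":0,"dx":0,"dy":0,"dz":0.16,"hand":0},{"wx":0,"wy":0,"wz":0,"dx":0,"dy":0,"dz":0.16,"hand":0}]' 25; python3 -m jog '[{"wx":0,"wy":0,"wz":0,"dx":0,"dy":0,"dz":0.16,"hand":0},{"wx":0,"wy":0,"wz":0,"dx":-0.135,"dy":0.015,"dz":0,"hand":0},{"wx":0,"wy":0,"wz":0,"dx":-0.135,"dy":0.015,"dz":0,"hand":0},{"wx":0,"wy":0,"wz":0,"dx":-0.135,"dy":0.015,"dz":0,"hand":0},{"wx":0,"wy":0,"wz":0,"dx":-0.135,"dy":0.015,"dz":0,"hand":0}]'; python3 -m jog '[{"wx":0,"wy":0,"wz":0,"dx":-0.135,"dy":0.015,"dz":0,"hand":0},{"wx":0,"wy":0,"wz":0,"dx":-0.135,"dy":0.015,"dz":0,"hand":0},{"wx":0,"wy":0,"wz":0,"dx":0,"dy":0,"dz":0,"hand":0},{"wx":0,"wy":0,"wz":0,"dx":0,"dy":0,"dz":0,"hand":0},{"wx":0,"wy":0,"wz":0,"dx":0,"dy":0,"dz":0,"hand":0}]'; python3 - <<'E'
from h import *
cv2.imwrite("pics/s2.png",cv2.resize(r.snapshot("side")[90:220,190:340,::-1],None,fx=4,fy=4))
rep("washer",3,.010)
rep("hexnut",1)
E
```

```text
clock: 13.23
tool_pos: [0.638, 0.1505, 0.1259]
eef_rot: [0.137, 0.991, -0.001, -0.002]
contact_force: [0.7, -0.4, 0.5]
opening: 0.733
finger_force: 0.0
clock: 13.65
tool_pos: [0.5034, 0.166, 0.1672]
eef_rot: [0.138, 0.99, 0.001, 0.001]
contact_force: [-0.4, 0.6, 0.2]
opening: 0.998
finger_force: 0.0
clock: 14.07
tool_pos: [0.4385, 0.1739, 0.1666]
eef_rot: [0.137, 0.991, 0.001, 0.001]
contact_force: [0.1, -1.0, -0.6]
opening: 1.0
finger_force: 0.0
(0.74, [435.2, 172.2, 49.1, 49.0, 74.0], [256.0, 168.0]) [438.7 173.5 166.   74.1] [372.9 192.9 312.1]
(0.69, [434.9, 172.3, 49.3, 49.0, 118.9], [257.0, 168.0]) [438.1 173.3 165.7  74.1] [372.8 192.7 311.7]
(0.63, [435.2, 172.4, 49.0, 49.0, 74.0], [257.0, 169.0]) [437.6 173.2 165.6  74.1] [372.3 192.6 311.5]
washer mean [435.1 172.3  49.1  49.   89.    0.7] tool [438.1 173.3 165.8  74.1]
(0.65, [453.8, -23.6, 51.3, 41.2, 114.6], [108.0, 229.0]) [437.2 173.3 165.6  74.2] [371.9 192.5 311.5]
hexnut mean [453.8 -23.6  51.3  41.2 114.6   0.6] tool [437.2 173.3 165.6  74.2]
```

View pics/s2.png

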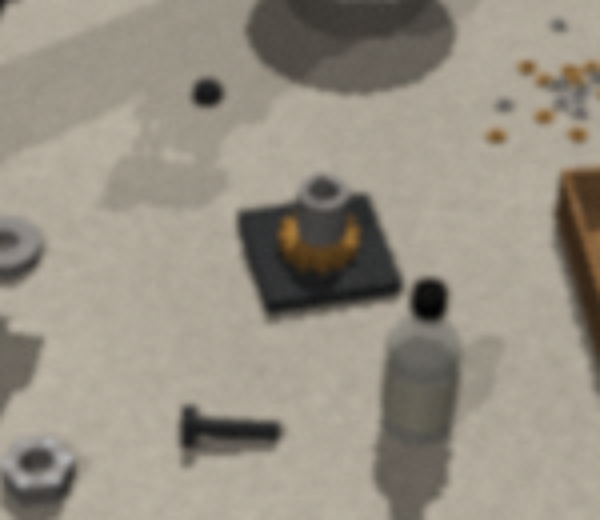

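The sleeve stands on the wheel at (322,210), pin in the bore. The washer is in view at (257,168) in the wrist frame.

```bash
python3 -m jog '[{"wx":0,"wy":0,"wz":0,"dx":-0.008,"dy":-0.004,"dz":-0.15,"hand":0},{"wx":0,"wy":0,"wz":0,"dx":0,"dy":0,"dz":-0.15,"hand":0},{"wx":0,"wy":0,"wz":0,"dx":0,"dy":0,"dz":-0.15,"hand":0},{"wx":0,"wy":0,"wz":0,"dx":0,"dy":0,"dz":-0.13,"hand":0.1},{"wx":0,"wy":0,"wz":0,"dx":0,"dy":0,"dz":-0.066,"hand":0.2}]' 25; python3 -m jog '[{"wx":0,"wy":0,"wz":0,"dx":0,"dy":0,"dz":0,"hand":0.3},{"wx":0,"wy":0,"wz":0,"dx":0,"dy":0,"dz":0,"hand":1},{"wx":0,"wy":0,"wz":0,"dx":0,"dy":0,"dz":0,"hand":1},{"wx":0,"wy":0,"wz":0,"dx":0,"dy":0,"dz":0,"hand":1},{"wx":0,"wy":0,"wz":0,"dx":0,"dy":0,"dz":0,"hand":1}]';python3 -m jog '[{"wx":0,"wy":0,"wz":0,"dx":0,"dy":0,"dz":0,"hand":1}]'
```

```text
clock: 14.93
tool_pos: [0.4342, 0.172, 0.0019]
eef_rot: [0.137, 0.991, -0.003, -0.003]
contact_force: [2.0, 1.2, 0.3]
opening: 0.879
finger_force: 0.0
clock: 15.35
tool_pos: [0.4366, 0.1729, 0.006]
eef_rot: [0.138, 0.99, -0.0, -0.001]
contact_force: [-0.2, -0.7, -1.5]
opening: 0.553
finger_force: 25.0
clock: 15.43
tool_pos: [0.4366, 0.1729, 0.0059]
eef_rot: [0.138, 0.99, -0.0, -0.001]
contact_force: [-0.7, -0.2, 1.5]
opening: 0.554
finger_force: 25.0
```

```bash
python3 -m jog '[{"wx":0,"wy":0,"wz":0,"dx":0,"dy":0,"dz":0.1,"hand":1},{"wx":0,"wy":0,"wz":0,"dx":0,"dy":0,"dz":0.16,"hand":1},{"wx":0,"wy":0,"wz":0,"dx":0,"dy":0,"dz":0.16,"hand":1},{"wx":0,"wy":0,"wz":0,"dx":0,"dy":0,"dz":0.16,"hand":1},{"wx":0,"wy":0,"wz":0,"dx":0.069,"dy":-0.136,"dz":0.06,"hand":1}]' 25; python3 -m jog '[{"wx":0,"wy":0,"wz":0,"dx":0.069,"dy":-0.136,"dz":0,"hand":1},{"wx":0,"wy":0,"wz":0,"dx":0.069,"dy":-0.136,"dz":0,"hand":1},{"wx":0,"wy":0,"wz":0,"dx":0.069,"dy":-0.136,"dz":0,"hand":1},{"wx":0,"wy":0,"wz":0,"dx":0.069,"dy":-0.136,"dz":0,"hand":1},{"wx":0,"wy":0,"wz":0,"dx":0.069,"dy":-0.136,"dz":0,"hand":1}]'; python3 -m jog '[{"wx":0,"wy":0,"wz":0,"dx":0.069,"dy":-0.136,"dz":0,"hand":1},{"wx":0,"wy":0,"wz":0,"dx":0.069,"dy":-0.136,"dz":0,"hand":1},{"wx":0,"wy":0,"wz":0,"dx":0.069,"dy":-0.136,"dz":0,"hand":1},{"wx":0,"wy":0,"wz":0,"dx":0.069,"dy":-0.136,"dz":0,"hand":1},{"wx":0,"wy":0,"wz":0,"dx":0.069,"dy":-0.136,"dz":0,"hand":1}]'; python3 -m jog '[{"wx":0,"wy":0,"wz":0,"dx":0.069,"dy":-0.136,"dz":0,"hand":1},{"wx":0,"wy":0,"wz":0,"dx":0,"dy":0,"dz":0,"hand":1},{"wx":0,"wy":0,"wz":0,"dx":0,"dy":0,"dz":0,"hand":1},{"wx":0,"wy":0,"wz":0,"dx":0,"dy":0,"dz":0,"hand":1},{"wx":0,"wy":0,"wz":0,"dx":0,"dy":0,"dz":0,"hand":1}]'; python3 - <<'E'
from h import *
look("w6")
rep("long_jig",3,.012)
E
```

```text
clock: 15.85
tool_pos: [0.453, 0.1472, 0.1707]
eef_rot: [0.131, 0.991, 0.005, 0.001]
contact_force: [1.4, 1.2, -1.2]
opening: 0.554
finger_force: 25.0
clock: 16.27
tool_pos: [0.5398, -0.0334, 0.1657]
eef_rot: [0.138, 0.99, -0.001, -0.001]
contact_force: [1.5, 0.6, -1.2]
opening: 0.552
finger_force: 25.0
clock: 16.68
tool_pos: [0.6257, -0.2034, 0.1655]
eef_rot: [0.138, 0.99, -0.001, -0.001]
contact_force: [0.7, -0.2, -0.4]
opening: 0.556
finger_force: 25.0
clock: 17.1
tool_pos: [0.6426, -0.233, 0.1654]
eef_rot: [0.136, 0.991, 0.0, -0.002]
contact_force: [-0.3, 0.6, -0.3]
opening: 0.553
finger_force: 25.0
(0.91, [651.8, -188.6, 174.5, 92.4, 80.6], [301.0, 164.0]) [ 643.  -233.5  165.5   74.3] [ 577.5 -213.9  311.5]
(0.62, [651.9, -188.9, 174.3, 92.1, 80.4], [302.0, 164.0]) [ 643.1 -234.2  165.5   74.3] [ 577.7 -214.4  311.6]
(0.74, [651.9, -188.2, 175.3, 90.4, 80.9], [303.0, 163.0]) [ 643.2 -234.6  165.4   74.2] [ 577.8 -214.9  311.5]
long_jig mean [ 651.9 -188.6  174.7   91.6   80.6    0.8] tool [ 643.1 -234.1  165.5   74.3]
```

View pics/w6.png

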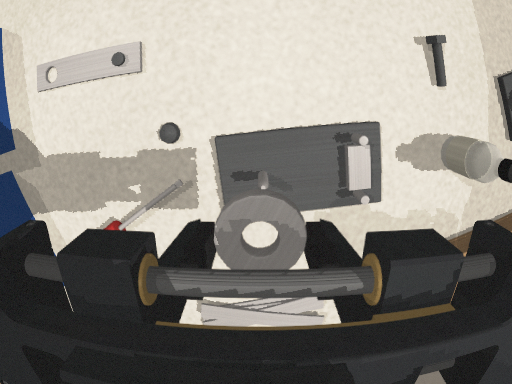

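The washer is in the hand with its hole at (261,234). The pin tip is near (264,173), the fork posts are at (364,140) and (365,200), and the lever is upper left at (90,65).

```bash
python3 - <<'E'
from h import *
i,im=look()
print("pin",p2w(i,[[264,172]],.060,True)*1000,"posts",p2w(i,[[364,140],[365,200]],.040,True)*1000,"washer hole",p2w(i,[[261,234]],.1655+.006,True)*1000, r.get_state()["tool_pos"])
cv2.imwrite("pics/w6c.png",cv2.resize(im[120:270,200:400,::-1],None,fx=4,fy=4,interpolation=cv2.INTER_CUBIC))
E
```

```text
pin [[ 633.25038328 -227.56268247]] posts [[ 632.83715717 -128.10564768]
 [ 692.25804578 -138.48203857]] washer hole [[ 639.72894202 -232.37060037]] [ 0.64317479 -0.23482837  0.16535535]
```

View pics/w6c.png

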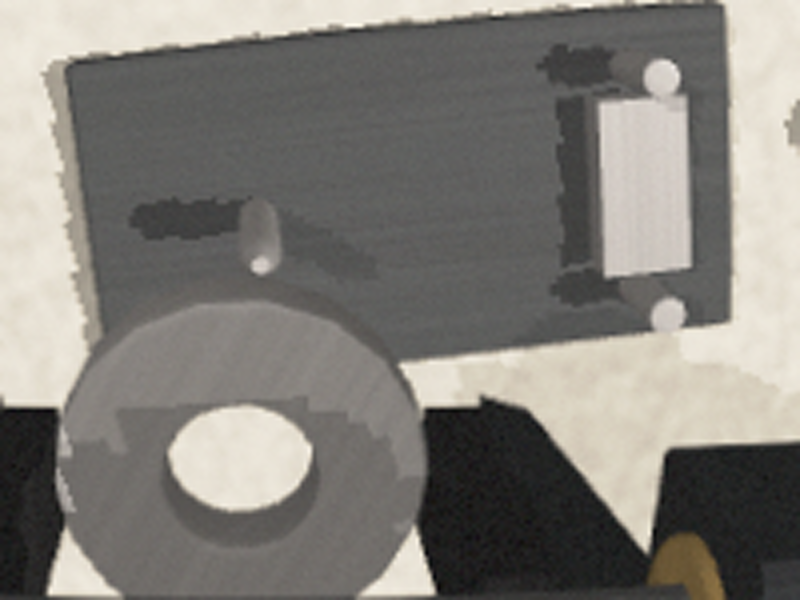

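The crop puts the pin tip at (265,186.5), the post tops at (365.5,139.2) and (367,198.5), and the washer hole at about (260.3,238.7).

```bash
python3 - <<'E'
from h import *
i=r.camera_info("wrist")
f=lambda u,z:(p2w(i,u,z,True)*1000).round(1).tolist()
p=p2w(i,[[365.5,139.2],[367,198.5]],.04,True)*1000;m=p.mean(0);d=p[1]-p[0];ax=np.array([-d[1],d[0]])/np.hypot(*d);print(p.round(1),np.degrees(np.arctan2(ax[1],ax[0])),"pin from posts",m-100*ax)
print("pin",f([[265,186.5]],.0595),"hole",f([[260.3,238.7]],.1655-.006+.012), r.get_state()["tool_pos"])
E
```

```text
[[ 632.5 -126.6]
 [ 691.3 -136.3]] 80.63691322591558 pin from posts [ 645.62639318 -230.1339272 ]
pin [[646.2, -230.4]] hole [[642.2, -233.6]] [ 0.64317479 -0.23482837  0.16535535]
```

```bash
python3 -m jog '[{"wx":0,"wy":0,"wz":0,"dx":0.013,"dy":0.016,"dz":-0.1,"hand":1},{"wx":0,"wy":0,"wz":0,"dx":0,"dy":0,"dz":-0.1,"hand":1},{"wx":0,"wy":0,"wz":0,"dx":0,"dy":0,"dz":-0.08,"hand":1},{"wx":0,"wy":0,"wz":0,"dx":0,"dy":0,"dz":-0.06,"hand":1},{"wx":0,"wy":0,"wz":0,"dx":0,"dy":0,"dz":-0.06,"hand":1}]' 25; python3 -m jog '[{"wx":0,"wy":0,"wz":0,"dx":0,"dy":0,"dz":-0.06,"hand":1},{"wx":0,"wy":0,"wz":0,"dx":0,"dy":0,"dz":-0.06,"hand":1},{"wx":0,"wy":0,"wz":0,"dx":0,"dy":0,"dz":-0.06,"hand":1},{"wx":0,"wy":0,"wz":0,"dx":0,"dy":0,"dz":-0.008,"hand":1},{"wx":0,"wy":0,"wz":0,"dx":0,"dy":0,"dz":0,"hand":1}]';  python3 -m jog '[{"wx":0,"wy":0,"wz":0,"dx":0,"dy":0,"dz":0,"hand":1},{"wx":0,"wy":0,"wz":0,"dx":0,"dy":0,"dz":0,"hand":1}]'
```

```text
clock: 17.92
tool_pos: [0.6464, -0.2311, 0.0641]
eef_rot: [0.137, 0.991, -0.001, -0.001]
contact_force: [-0.6, 0.6, -0.7]
opening: 0.556
finger_force: 25.0
clock: 18.33
tool_pos: [0.6462, -0.231, 0.0174]
eef_rot: [0.137, 0.991, -0.001, -0.002]
contact_force: [-0.1, 0.4, -0.6]
opening: 0.556
finger_force: 25.0
clock: 18.5
tool_pos: [0.6466, -0.2311, 0.0188]
eef_rot: [0.137, 0.991, -0.001, -0.001]
contact_force: [-0.5, -1.1, -1.1]
opening: 0.555
finger_force: 25.0
```

```bash
python3 -m jog '[{"wx":0,"wy":0,"wz":0,"dx":0,"dy":0,"dz":0,"hand":0.2},{"wx":0,"wy":0,"wz":0,"dx":0,"dy":0,"dz":0,"hand":0},{"wx":0,"wy":0,"wz":0,"dx":0,"dy":0,"dz":0.04,"hand":0},{"wx":0,"wy":0,"wz":0,"dx":0,"dy":0,"dz":0.16,"hand":0},{"wx":0,"wy":0,"wz":0,"dx":0,"dy":0,"dz":0.16,"hand":0}]' 25; python3 -m jog '[{"wx":0,"wy":0,"wz":0.062,"dx":-0.055,"dy":-0.051,"dz":0.05,"hand":0},{"wx":0,"wy":0,"wz":0.062,"dx":-0.055,"dy":-0.051,"dz":0.05,"hand":0},{"wx":0,"wy":0,"wz":0.062,"dx":-0.055,"dy":-0.051,"dz":0.05,"hand":0},{"wx":0,"wy":0,"wz":0.062,"dx":-0.055,"dy":-0.051,"dz":0.05,"hand":0},{"wx":0,"wy":0,"wz":0.062,"dx":-0.055,"dy":-0.051,"dz":0,"hand":0}]'; python3 -m jog '[{"wx":0,"wy":0,"wz":0.062,"dx":-0.055,"dy":-0.051,"dz":0,"hand":0},{"wx":0,"wy":0,"wz":0.062,"dx":-0.055,"dy":-0.051,"dz":0,"hand":0},{"wx":0,"wy":0,"wz":0.062,"dx":-0.055,"dy":-0.051,"dz":0,"hand":0},{"wx":0,"wy":0,"wz":0.062,"dx":-0.055,"dy":-0.051,"dz":0,"hand":0},{"wx":0,"wy":0,"wz":0.062,"dx":-0.055,"dy":-0.051,"dz":0,"hand":0}]'; python3 -m jog '[{"wx":0,"wy":0,"wz":0.062,"dx":-0.055,"dy":-0.051,"dz":0,"hand":0},{"wx":0,"wy":0,"wz":0.062,"dx":-0.055,"dy":-0.051,"dz":0,"hand":0},{"wx":0,"wy":0,"wz":0.062,"dx":-0.055,"dy":-0.051,"dz":0,"hand":0},{"wx":0,"wy":0,"wz":0,"dx":0,"dy":0,"dz":0,"hand":0},{"wx":0,"wy":0,"wz":0,"dx":0,"dy":0,"dz":0,"hand":0}]'; python3 -m jog '[{"wx":0,"wy":0,"wz":0,"dx":0,"dy":0,"dz":0,"hand":0},{"wx":0,"wy":0,"wz":0,"dx":0,"dy":0,"dz":0,"hand":0},{"wx":0,"wy":0,"wz":0,"dx":0,"dy":0,"dz":0,"hand":0}]';python3 - <<'E'
from h import *
_,w=look()
rep("lever",3,.004)
s=cv2.resize(r.snapshot("side")[200:320,210:360,::-1],None,fx=2.6,fy=3.2)
cv2.imwrite("pics/m1.png",np.hstack([s,w[:,:400,::-1]]))
print(r.get_state()["q"].round(2))
E
```

```text
clock: 18.92
tool_pos: [0.6449, -0.2307, 0.1082]
eef_rot: [0.137, 0.991, -0.0, -0.003]
contact_force: [1.1, -0.5, 1.1]
opening: 0.91
finger_force: 0.0
clock: 19.33
tool_pos: [0.5788, -0.2959, 0.1622]
eef_rot: [-0.174, 0.985, -0.003, 0.001]
contact_force: [0.4, -0.4, -0.1]
opening: 1.0
finger_force: 0.0
clock: 19.75
tool_pos: [0.5083, -0.3596, 0.1594]
eef_rot: [-0.466, 0.885, -0.002, -0.001]
contact_force: [-0.5, -1.8, 0.4]
opening: 0.995
finger_force: 0.0
clock: 20.17
tool_pos: [0.4718, -0.3884, 0.1553]
eef_rot: [-0.603, 0.797, 0.005, -0.0]
contact_force: [1.2, -0.5, 0.5]
opening: 1.002
finger_force: 0.0
clock: 20.42
tool_pos: [0.473, -0.388, 0.1568]
eef_rot: [-0.605, 0.796, 0.003, -0.003]
contact_force: [0.1, 0.2, -0.5]
opening: 1.001
finger_force: 0.0
(0.59, [466.8, -393.7, 151.5, 36.2, 76.3], [264.0, 162.0]) [ 472.5 -388.3  156.3  164.5] [ 456.3 -454.5  302.6]
(0.88, [467.2, -393.2, 152.5, 35.0, 75.6], [263.0, 162.0]) [ 472.2 -388.5  156.   164.4] [ 456.  -454.8  302.2]
(0.84, [467.2, -393.9, 151.0, 34.3, 75.4], [263.0, 162.0]) [ 472.  -388.6  155.7  164.4] [ 455.7 -455.   301.8]
lever mean [ 467.1 -393.6  151.7   35.2   75.8    0.8] tool [ 472.3 -388.5  156.   164.4]
[ 1.15  1.   -1.1   1.65  0.97  1.14  2.65]
```

View pics/m1.png

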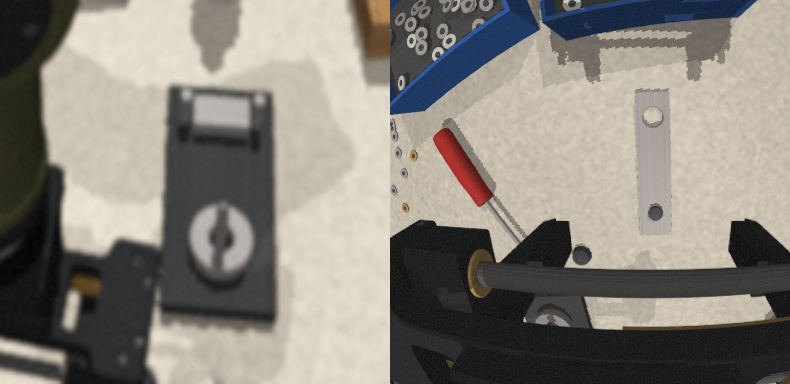

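The washer sits flat on the long jig's pin, at (221,240) in the left pane. The lever is at (653,162) in the right pane, hole end at (652,117). Joint 7 is nearly at its limit, so I turn half a turn back.

```bash
python3 -m jog '[{"wx":0,"wy":0,"wz":-0.06,"dx":-0.004,"dy":-0.004,"dz":0,"hand":0},{"wx":0,"wy":0,"wz":-0.06,"dx":-0.004,"dy":-0.004,"dz":0,"hand":0},{"wx":0,"wy":0,"wz":-0.06,"dx":-0.004,"dy":-0.004,"dz":0,"hand":0},{"wx":0,"wy":0,"wz":-0.06,"dx":-0.004,"dy":-0.004,"dz":0,"hand":0},{"wx":0,"wy":0,"wz":-0.06,"dx":-0.004,"dy":-0.004,"dz":0,"hand":0}]'; for k in 1 2 3 4; do python3 -m jog '[{"wx":0,"wy":0,"wz":-0.06,"dx":0,"dy":0,"dz":0,"hand":0},{"wx":0,"wy":0,"wz":-0.06,"dx":0,"dy":0,"dz":0,"hand":0},{"wx":0,"wy":0,"wz":-0.06,"dx":0,"dy":0,"dz":0,"hand":0},{"wx":0,"wy":0,"wz":-0.06,"dx":0,"dy":0,"dz":0,"hand":0},{"wx":0,"wy":0,"wz":-0.06,"dx":0,"dy":0,"dz":0,"hand":0}]'|head -3; done; python3 -m jog '[{"wx":0,"wy":0,"wz":-0.06,"dx":0,"dy":0,"dz":0,"hand":0},{"wx":0,"wy":0,"wz":0,"dx":0,"dy":0,"dz":0,"hand":0},{"wx":0,"wy":0,"wz":0,"dx":0,"dy":0,"dz":0,"hand":0},{"wx":0,"wy":0,"wz":0,"dx":0,"dy":0,"dz":0,"hand":0},{"wx":0,"wy":0,"wz":0,"dx":0,"dy":0,"dz":0,"hand":0}]';python3 - <<'E'
from h import *
rep("lever",4,.004)
s=r.get_state();print(s["q"].round(2),s["clock"])
E
```

```text
clock: 21.23
tool_pos: [0.4668, -0.3937, 0.1555]
eef_rot: [-0.339, 0.941, 0.004, -0.001]
contact_force: [-0.8, 0.2, 1.2]
opening: 0.997
finger_force: 0.0
clock: 21.65
tool_pos: [0.4669, -0.3936, 0.1555]
eef_rot: [-0.046, 0.999, 0.004, 0.001]
clock: 22.07
tool_pos: [0.4669, -0.3936, 0.1556]
eef_rot: [0.251, 0.968, 0.004, 0.002]
clock: 22.48
tool_pos: [0.467, -0.3935, 0.1556]
eef_rot: [0.526, 0.851, 0.004, 0.003]
clock: 22.9
tool_pos: [0.467, -0.3934, 0.1556]
eef_rot: [0.754, 0.657, 0.003, 0.004]
clock: 23.32
tool_pos: [0.4669, -0.3936, 0.1555]
eef_rot: [0.789, 0.614, 0.002, 0.004]
contact_force: [-0.8, -0.0, 0.1]
opening: 1.003
finger_force: 0.0
(0.8, [466.1, -394.0, 149.2, 34.2, 75.9], [257.0, 170.0]) [ 466.8 -393.7  155.5  -14.3] [ 483.5 -325.8  301.3]
(0.68, [465.9, -394.0, 149.2, 36.2, 75.6], [257.0, 170.0]) [ 466.8 -393.8  155.6  -14.3] [ 483.6 -325.9  301.3]
(0.56, [466.5, -394.2, 149.8, 35.9, 76.7], [258.0, 170.0]) [ 466.8 -393.7  155.6  -14.4] [ 483.6 -325.9  301.3]
(0.92, [466.2, -394.2, 151.4, 36.1, 75.7], [257.0, 170.0]) [ 466.9 -393.7  155.6  -14.4] [ 483.6 -325.9  301.3]
lever mean [ 466.2 -394.1  149.9   35.6   76.     0.7] tool [ 466.8 -393.7  155.6  -14.3]
[ 0.82  0.79 -0.35  1.69  0.37  0.72  0.04] 23.7167
```

```bash
python3 -m jog '[{"wx":0.002,"wy":0.004,"wz":0,"dx":-0.002,"dy":-0.002,"dz":-0.15,"hand":0},{"wx":0,"wy":0,"wz":0,"dx":0,"dy":0,"dz":-0.15,"hand":0},{"wx":0,"wy":0,"wz":0,"dx":0,"dy":0,"dz":-0.15,"hand":0},{"wx":0,"wy":0,"wz":0,"dx":0,"dy":0,"dz":-0.1,"hand":0},{"wx":0,"wy":0,"wz":0,"dx":0,"dy":0,"dz":-0.04,"hand":0.2}]' 30; python3 -m jog '[{"wx":0,"wy":0,"wz":0,"dx":0,"dy":0,"dz":-0.014,"hand":0.3},{"wx":0,"wy":0,"wz":0,"dx":0,"dy":0,"dz":-0.01,"hand":0.4},{"wx":0,"wy":0,"wz":0,"dx":0,"dy":0,"dz":0,"hand":0.5},{"wx":0,"wy":0,"wz":0,"dx":0,"dy":0,"dz":0,"hand":1},{"wx":0,"wy":0,"wz":0,"dx":0,"dy":0,"dz":0,"hand":1}]';python3 -m jog '[{"wx":0,"wy":0,"wz":0,"dx":0,"dy":0,"dz":0,"hand":1},{"wx":0,"wy":0,"wz":0,"dx":0,"dy":0,"dz":0,"hand":1},{"wx":0,"wy":0,"wz":0,"dx":0,"dy":0,"dz":0,"hand":1}]'
```

```text
clock: 24.13
tool_pos: [0.4643, -0.3927, 0.0044]
eef_rot: [0.79, 0.613, -0.001, -0.003]
contact_force: [-0.8, -0.4, 0.3]
opening: 0.945
finger_force: 0.0
clock: 24.55
tool_pos: [0.4673, -0.3949, 0.0037]
eef_rot: [0.79, 0.613, 0.001, 0.001]
contact_force: [-0.6, 0.4, -0.3]
opening: 0.569
finger_force: 0.0
clock: 24.8
tool_pos: [0.4665, -0.3944, 0.0028]
eef_rot: [0.79, 0.613, 0.0, 0.0]
contact_force: [0.0, 0.1, 4.4]
opening: 0.372
finger_force: 30.0
```

```bash
python3 -m jog '[{"wx":0,"wy":0,"wz":0,"dx":0,"dy":0,"dz":0.06,"hand":1},{"wx":0,"wy":0,"wz":0,"dx":0,"dy":0,"dz":0.14,"hand":1},{"wx":0,"wy":0,"wz":0,"dx":0,"dy":0,"dz":0.16,"hand":1},{"wx":0,"wy":0,"wz":0.02,"dx":0.094,"dy":0.1065,"dz":0.08,"hand":1},{"wx":0,"wy":0,"wz":0.023,"dx":0.094,"dy":0.1065,"dz":0.08,"hand":1}]' 30; python3 -m jog '[{"wx":0,"wy":0,"wz":0,"dx":0.094,"dy":0.1065,"dz":0.06,"hand":1},{"wx":0,"wy":0,"wz":0,"dx":0.094,"dy":0.1065,"dz":0,"hand":1},{"wx":0,"wy":0,"wz":0,"dx":0.094,"dy":0.1065,"dz":0,"hand":1},{"wx":0,"wy":0,"wz":0,"dx":0.094,"dy":0.1065,"dz":0,"hand":1},{"wx":0,"wy":0,"wz":0,"dx":0.094,"dy":0.1065,"dz":0,"hand":1}]'; python3 -m jog '[{"wx":0,"wy":0,"wz":0,"dx":0.094,"dy":0.1065,"dz":0,"hand":1},{"wx":0,"wy":0,"wz":0,"dx":0,"dy":0,"dz":0,"hand":1},{"wx":0,"wy":0,"wz":0,"dx":0,"dy":0,"dz":0,"hand":1},{"wx":0,"wy":0,"wz":0,"dx":0,"dy":0,"dz":0,"hand":1},{"wx":0,"wy":0,"wz":0,"dx":0,"dy":0,"dz":0,"hand":1}]'; python3 - <<'E'
from h import *
_,im=look()
cv2.imwrite("pics/w7.png",im[:,:,::-1])
rep("lever",3,.151)
E
```

```text
clock: 25.22
tool_pos: [0.5121, -0.3437, 0.134]
eef_rot: [0.764, 0.645, -0.001, 0.001]
contact_force: [0.8, -0.2, -1.8]
opening: 0.371
finger_force: 30.0
clock: 25.63
tool_pos: [0.6313, -0.2063, 0.147]
eef_rot: [0.763, 0.647, -0.0, -0.0]
contact_force: [0.9, -0.2, -1.9]
opening: 0.371
finger_force: 30.0
clock: 26.05
tool_pos: [0.6531, -0.1832, 0.1467]
eef_rot: [0.764, 0.646, -0.001, -0.0]
contact_force: [0.1, -0.2, -1.9]
opening: 0.375
finger_force: 30.0
(0.6, [658.3, -154.8, 92.8, 34.0, 80.7], [259.0, 180.0]) [ 653.5 -182.9  147.    -9.6] [ 665.7 -114.7  292.6]
(0.75, [658.8, -154.5, 92.7, 34.3, 80.4], [259.0, 179.0]) [ 653.9 -182.2  147.2   -9.5] [ 666.  -114.3  292.9]
(0.84, [659.2, -153.9, 93.2, 34.6, 81.0], [259.0, 180.0]) [ 654.2 -181.7  147.2   -9.5] [ 666.2 -113.7  293. ]
lever mean [ 658.8 -154.4   92.9   34.3   80.7    0.7] tool [ 653.9 -182.3  147.1   -9.5]
```

View pics/w7.png

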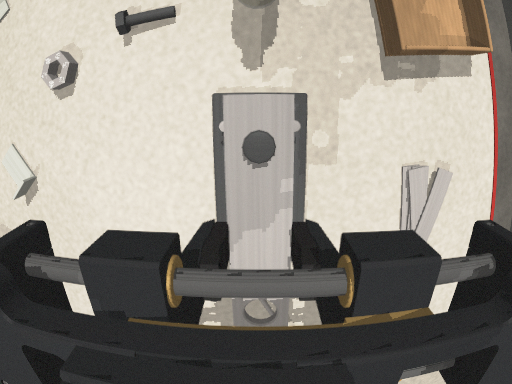

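The lever hangs level along the jig. Its tail is between the posts at (222,126) and (296,126), and its angle is 80.7° against the jig's 80.6°.

```bash
python3 -m jog '[{"wx":0,"wy":0,"wz":0,"dx":-0.001,"dy":0,"dz":-0.1,"hand":1},{"wx":0,"wy":0,"wz":0,"dx":0,"dy":0,"dz":-0.1,"hand":1},{"wx":0,"wy":0,"wz":0,"dx":0,"dy":0,"dz":-0.05,"hand":1},{"wx":0,"wy":0,"wz":0,"dx":0,"dy":0,"dz":-0.05,"hand":1},{"wx":0,"wy":0,"wz":0,"dx":0,"dy":0,"dz":-0.05,"hand":1}]' 30; python3 -m jog '[{"wx":0,"wy":0,"wz":0,"dx":0,"dy":0,"dz":-0.05,"hand":1},{"wx":0,"wy":0,"wz":0,"dx":0,"dy":0,"dz":-0.04,"hand":1},{"wx":0,"wy":0,"wz":0,"dx":0,"dy":0,"dz":-0.026,"hand":1},{"wx":0,"wy":0,"wz":0,"dx":0,"dy":0,"dz":-0.012,"hand":1},{"wx":0,"wy":0,"wz":0,"dx":0,"dy":0,"dz":0,"hand":1}]'; python3 -m jog '[{"wx":0,"wy":0,"wz":0,"dx":0,"dy":0,"dz":0,"hand":1},{"wx":0,"wy":0,"wz":0,"dx":0,"dy":0,"dz":0,"hand":1}]'
```

```text
clock: 26.82
tool_pos: [0.6545, -0.1813, 0.059]
eef_rot: [0.763, 0.646, 0.0, -0.0]
contact_force: [0.4, 0.5, -1.9]
opening: 0.378
finger_force: 30.0
clock: 27.23
tool_pos: [0.6542, -0.1811, 0.0275]
eef_rot: [0.763, 0.646, 0.0, -0.0]
contact_force: [0.2, -0.2, -2.0]
opening: 0.381
finger_force: 30.0
clock: 27.4
tool_pos: [0.6547, -0.1813, 0.0282]
eef_rot: [0.763, 0.646, 0.001, 0.0]
contact_force: [0.6, 0.5, -1.8]
opening: 0.375
finger_force: 30.0
```

```bash
python3 -m jog '[{"wx":0,"wy":0,"wz":0,"dx":0,"dy":0,"dz":-0.003,"hand":0.4},{"wx":0,"wy":0,"wz":0,"dx":0,"dy":0,"dz":0,"hand":0.2},{"wx":0,"wy":0,"wz":0,"dx":0,"dy":0,"dz":0,"hand":0},{"wx":0,"wy":0,"wz":0,"dx":0,"dy":0,"dz":0.06,"hand":0},{"wx":0,"wy":0,"wz":0,"dx":0,"dy":0,"dz":0.16,"hand":0}]' 25; python3 -m jog '[{"wx":0,"wy":0,"wz":0,"dx":0,"dy":0,"dz":0.16,"hand":0},{"wx":0,"wy":0,"wz":0,"dx":-0.115,"dy":0.09,"dz":0.06,"hand":0},{"wx":0,"wy":0,"wz":0,"dx":-0.115,"dy":0.09,"dz":0.06,"hand":0},{"wx":0,"wy":0,"wz":0,"dx":-0.115,"dy":0.09,"dz":0,"hand":0},{"wx":0,"wy":0,"wz":0,"dx":-0.115,"dy":0.09,"dz":0,"hand":0}]'; python3 -m jog '[{"wx":0,"wy":0,"wz":0,"dx":-0.115,"dy":0.09,"dz":0,"hand":0},{"wx":0,"wy":0,"wz":0,"dx":-0.115,"dy":0.09,"dz":0,"hand":0},{"wx":0,"wy":0,"wz":0,"dx":-0.115,"dy":0.09,"dz":0,"hand":0},{"wx":0,"wy":0,"wz":0,"dx":0,"dy":0,"dz":0,"hand":0},{"wx":0,"wy":0,"wz":0,"dx":0,"dy":0,"dz":0,"hand":0}]';python3 -m jog '[{"wx":0,"wy":0,"wz":0,"dx":0,"dy":0,"dz":0,"hand":0},{"wx":0,"wy":0,"wz":0,"dx":0,"dy":0,"dz":0,"hand":0}]'; python3 - <<'E'
from h import *
rep("hexnut",3,.012)
i,w=look()
s=cv2.resize(r.snapshot("side")[200:320,230:350,::-1],None,fx=3.3,fy=3.3)
c=cv2.resize(w[120:220,210:310,::-1],(396,396),interpolation=cv2.INTER_CUBIC)
cv2.imwrite("pics/m2.png",np.hstack([s,c]))
E
```

```text
clock: 27.82
tool_pos: [0.6501, -0.1805, 0.0781]
eef_rot: [0.763, 0.647, -0.003, -0.004]
contact_force: [-0.1, -0.7, -1.0]
opening: 0.729
finger_force: 0.0
clock: 28.23
tool_pos: [0.5391, -0.0905, 0.1545]
eef_rot: [0.763, 0.646, 0.002, 0.001]
contact_force: [-0.5, 0.3, -0.4]
opening: 1.001
finger_force: 0.0
clock: 28.65
tool_pos: [0.452, -0.0223, 0.1531]
eef_rot: [0.762, 0.648, 0.0, -0.0]
contact_force: [0.8, -0.3, -0.3]
opening: 1.0
finger_force: 0.0
clock: 28.82
tool_pos: [0.4547, -0.0244, 0.1524]
eef_rot: [0.763, 0.646, 0.001, 0.001]
contact_force: [-0.6, -0.1, -0.2]
opening: 0.996
finger_force: 0.0
(0.96, [455.2, -24.3, 44.4, 39.8, 123.9], [259.0, 176.0]) [454.2 -24.5 152.   -9.6] [466.6  44.1 298.3]
(0.64, [455.2, -25.5, 44.9, 41.7, 80.4], [259.0, 177.0]) [453.6 -24.3 151.8  -9.5] [466.3  44.  297.9]
(0.64, [455.1, -24.3, 46.1, 38.9, 63.4], [260.0, 176.0]) [453.2 -24.1 151.7  -9.5] [465.8  44.2 297.7]
hexnut mean [455.2 -24.7  45.1  40.1  89.2   0.7] tool [453.7 -24.3 151.8  -9.5]
```

View pics/m2.png

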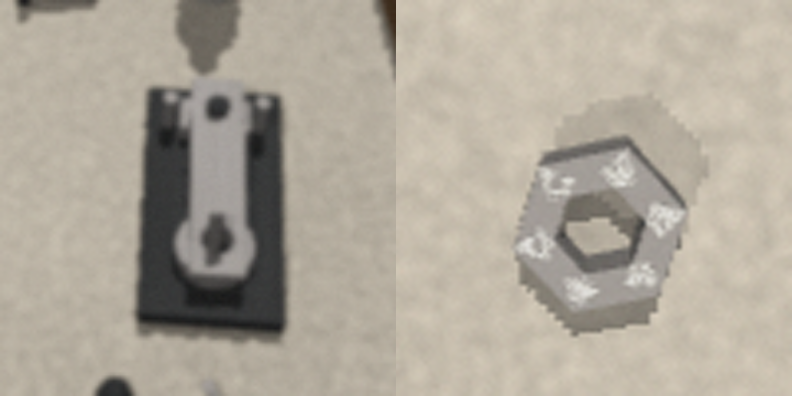

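The lever lies flat in the left pane, hole over the pin and tail between the posts. In the right pane the hexnut's top-face corners are at about (545,165), (630,140), (685,206), (657,298), (573,312) and (517,248).

```bash
python3 - <<'E'
from h import *
i=r.camera_info("wrist")
v=np.array([[545,165],[630,140],[685,206],[657,298],[573,312],[517,248]],float)
w=p2w(i,np.c_[210+(v[:,0]-396)/3.96,120+v[:,1]/3.96],.018,True)*1000
c=w.mean(0);d=w-c;a=np.degrees(np.arctan2(d[:,1],d[:,0]))
print(c,np.hypot(*d.T).round(1),a.round(1),"flat",np.degrees(np.angle(np.exp(6j*np.radians(a+30)).mean()))/6, r.get_state()["tool_pos"])
E
```

```text
[455.75432334 -24.04312888] [21.  23.1 21.3 22.5 22.4 21.2] [ 121.    63.1    6.3  -61.2 -117.6 -176.4] flat -27.47161053274277 [ 0.45303888 -0.02391179  0.1517553 ]
```

```bash
python3 -m jog '[{"wx":0,"wy":0,"wz":-0.053,"dx":0.01,"dy":-0.001,"dz":-0.12,"hand":0},{"wx":0,"wy":0,"wz":-0.053,"dx":0,"dy":0,"dz":-0.12,"hand":0},{"wx":0,"wy":0,"wz":-0.051,"dx":0,"dy":0,"dz":-0.12,"hand":0},{"wx":0,"wy":0,"wz":0,"dx":0,"dy":0,"dz":-0.12,"hand":0},{"wx":0,"wy":0,"wz":0,"dx":0,"dy":0,"dz":-0.06,"hand":0.2}]' 25; python3 -m jog '[{"wx":0,"wy":0,"wz":0,"dx":0,"dy":0,"dz":-0.03,"hand":0.3},{"wx":0,"wy":0,"wz":0,"dx":0,"dy":0,"dz":-0.016,"hand":0.4},{"wx":0,"wy":0,"wz":0,"dx":0,"dy":0,"dz":0,"hand":0.4},{"wx":0,"wy":0,"wz":0,"dx":0,"dy":0,"dz":0,"hand":1},{"wx":0,"wy":0,"wz":0,"dx":0,"dy":0,"dz":0,"hand":1}]';python3 -m jog '[{"wx":0,"wy":0,"wz":0,"dx":0,"dy":0,"dz":0,"hand":1},{"wx":0,"wy":0,"wz":0,"dx":0,"dy":0,"dz":0,"hand":1},{"wx":0,"wy":0,"wz":0,"dx":0,"dy":0,"dz":0,"hand":1}]'; python3 -c "
from h import *
print(r.get_state()['q'].round(2))"
```

```text
clock: 29.63
tool_pos: [0.4548, -0.024, 0.0186]
eef_rot: [0.855, 0.519, -0.005, -0.002]
contact_force: [0.2, 0.3, -0.5]
opening: 0.946
finger_force: 0.0
clock: 30.05
tool_pos: [0.4586, -0.0244, 0.013]
eef_rot: [0.855, 0.519, -0.002, -0.002]
contact_force: [-0.2, 0.1, 0.0]
opening: 0.571
finger_force: 0.0
clock: 30.3
tool_pos: [0.4585, -0.0243, 0.0131]
eef_rot: [0.855, 0.519, -0.002, -0.002]
contact_force: [-1.1, 0.8, 1.8]
opening: 0.423
finger_force: 25.0
[-0.02  0.93 -0.04  2.19  0.85  0.04 -1.38]
```

```bash
python3 -m jog '[{"wx":0,"wy":0,"wz":0,"dx":0,"dy":0,"dz":0.06,"hand":1},{"wx":0,"wy":0,"wz":0,"dx":0,"dy":0,"dz":0.14,"hand":1},{"wx":0,"wy":0,"wz":0,"dx":0,"dy":0,"dz":0.16,"hand":1},{"wx":0,"wy":0,"wz":0,"dx":0.0935,"dy":-0.103,"dz":0.08,"hand":1},{"wx":0,"wy":0,"wz":0,"dx":0.0935,"dy":-0.103,"dz":0.08,"hand":1}]' 25; python3 -m jog '[{"wx":0,"wy":0,"wz":0,"dx":0.0935,"dy":-0.103,"dz":0.06,"hand":1},{"wx":0,"wy":0,"wz":0,"dx":0.0935,"dy":-0.103,"dz":0,"hand":1},{"wx":0,"wy":0,"wz":0,"dx":0.0935,"dy":-0.103,"dz":0,"hand":1},{"wx":0,"wy":0,"wz":0,"dx":0.0935,"dy":-0.103,"dz":0,"hand":1},{"wx":0,"wy":0,"wz":0,"dx":0.0935,"dy":-0.103,"dz":0,"hand":1}]'; python3 -m jog '[{"wx":0,"wy":0,"wz":0,"dx":0.0935,"dy":-0.103,"dz":0,"hand":1},{"wx":0,"wy":0,"wz":0,"dx":0,"dy":0,"dz":0,"hand":1},{"wx":0,"wy":0,"wz":0,"dx":0,"dy":0,"dz":0,"hand":1},{"wx":0,"wy":0,"wz":0,"dx":0,"dy":0,"dz":0,"hand":1},{"wx":0,"wy":0,"wz":0,"dx":0,"dy":0,"dz":0,"hand":1}]'; python3 - <<'E'
from h import *
_,w=look()
cv2.imwrite("pics/w8.png",cv2.resize(w[100:300,120:400,::-1],None,fx=2.8,fy=2.8,interpolation=cv2.INTER_CUBIC))
s=r.get_state();print(s["tool_pos"],s["eef_rot"].round(4),s["q"].round(2))
E
```

```text
clock: 30.72
tool_pos: [0.5049, -0.075, 0.1453]
eef_rot: [0.853, 0.521, -0.002, -0.002]
contact_force: [1.7, 0.0, -2.8]
opening: 0.425
finger_force: 25.0
clock: 31.13
tool_pos: [0.6222, -0.2064, 0.1578]
eef_rot: [0.855, 0.519, -0.003, -0.002]
contact_force: [1.4, 0.5, -1.0]
opening: 0.422
finger_force: 25.0
clock: 31.55
tool_pos: [0.6445, -0.2285, 0.1576]
eef_rot: [0.854, 0.52, -0.003, -0.003]
contact_force: [0.8, 0.1, -0.8]
opening: 0.425
finger_force: 25.0
[ 0.64470225 -0.22862314  0.15776049] [ 0.8539  0.5204 -0.0028 -0.0024] [ 0.56  0.92 -0.6   1.42  0.57  0.98 -0.65]
```

View pics/w8.png

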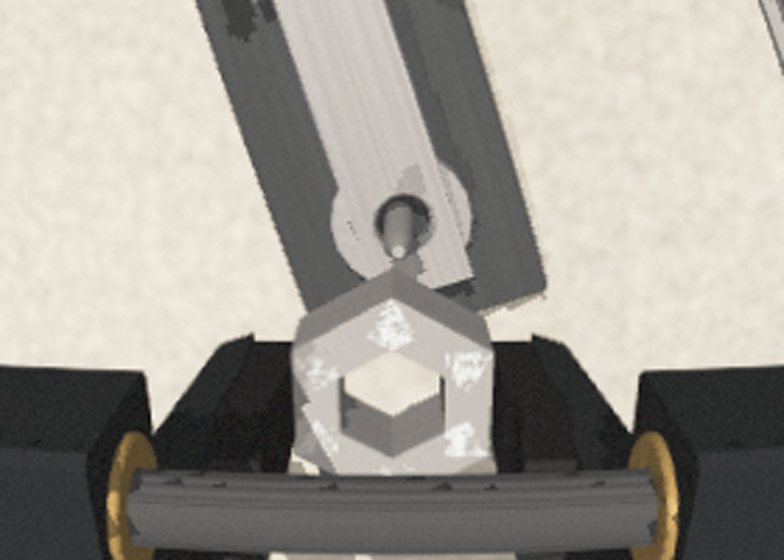

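The nut is held level, and the lever and washer below have the pin through them. The pin tip is at crop (398,250), which is full-frame (262.1,189.3).

```bash
python3 - <<'E'
from h import *
i=r.camera_info("wrist");f=lambda x,y,z:(p2w(i,[[120+x/2.8,100+y/2.8]],z,True)*1000).round(1)
print("pin",f(398,250,.0595),"nut vert top",f(393,298,.1627),"side L",f(292,350,.1627),"side R",f(494,350,.1627),r.get_state()["tool_pos"])
E
```

```text
pin [[ 645.9 -230.5]] nut vert top [[ 654.7 -211.2]] side L [[ 633.4 -211.8]] side R [[ 666.6 -228.8]] [ 0.64470225 -0.22862314  0.15776049]
```

```bash
python3 -m jog '[{"wx":0,"wy":0,"wz":0,"dx":0.0055,"dy":0,"dz":-0.1,"hand":1},{"wx":0,"wy":0,"wz":0,"dx":0,"dy":0,"dz":-0.08,"hand":1},{"wx":0,"wy":0,"wz":0,"dx":0,"dy":0,"dz":-0.06,"hand":1},{"wx":0,"wy":0,"wz":0,"dx":0,"dy":0,"dz":-0.06,"hand":1},{"wx":0,"wy":0,"wz":0,"dx":0,"dy":0,"dz":-0.06,"hand":1}]' 25; python3 -m jog '[{"wx":0,"wy":0,"wz":0,"dx":0,"dy":0,"dz":-0.05,"hand":1},{"wx":0,"wy":0,"wz":0,"dx":0,"dy":0,"dz":-0.03,"hand":1},{"wx":0,"wy":0,"wz":0,"dx":0,"dy":0,"dz":-0.014,"hand":1},{"wx":0,"wy":0,"wz":0,"dx":0,"dy":0,"dz":0,"hand":1},{"wx":0,"wy":0,"wz":0,"dx":0,"dy":0,"dz":0,"hand":1}]'; python3 -m jog '[{"wx":0,"wy":0,"wz":0,"dx":0,"dy":0,"dz":0,"hand":1}]'
```

```text
clock: 32.02
tool_pos: [0.6468, -0.2298, 0.0669]
eef_rot: [0.854, 0.52, -0.002, -0.002]
contact_force: [-0.7, -0.4, -0.7]
opening: 0.423
finger_force: 25.0
clock: 32.43
tool_pos: [0.6474, -0.2304, 0.0447]
eef_rot: [0.855, 0.519, -0.002, -0.001]
contact_force: [0.6, -1.7, -1.1]
opening: 0.426
finger_force: 25.0
clock: 32.52
tool_pos: [0.6475, -0.2305, 0.0448]
eef_rot: [0.855, 0.519, -0.002, -0.001]
contact_force: [0.2, -0.7, -1.2]
opening: 0.423
finger_force: 25.0
```

```bash
python3 -m jog '[{"wx":0,"wy":0,"wz":0,"dx":0,"dy":0,"dz":-0.005,"hand":1},{"wx":0,"wy":0,"wz":0,"dx":0,"dy":0,"dz":0,"hand":0.4},{"wx":0,"wy":0,"wz":0,"dx":0,"dy":0,"dz":0,"hand":0.2},{"wx":0,"wy":0,"wz":0,"dx":0,"dy":0,"dz":0,"hand":0},{"wx":0,"wy":0,"wz":0,"dx":0,"dy":0,"dz":0.08,"hand":0}]' 25; python3 -m jog '[{"wx":0,"wy":0,"wz":0,"dx":0,"dy":0,"dz":0.14,"hand":0},{"wx":0,"wy":0,"wz":0,"dx":0,"dy":0,"dz":0.14,"hand":0},{"wx":0,"wy":0,"wz":0,"dx":0,"dy":0,"dz":0.06,"hand":0},{"wx":0,"wy":0,"wz":0,"dx":0,"dy":0,"dz":0,"hand":0},{"wx":0,"wy":0,"wz":0,"dx":0,"dy":0,"dz":0,"hand":0}]';python3 -m jog '[{"wx":0,"wy":0,"wz":0,"dx":0,"dy":0,"dz":0,"hand":0},{"wx":0,"wy":0,"wz":0,"dx":0,"dy":0,"dz":0,"hand":0},{"wx":0,"wy":0,"wz":0,"dx":0,"dy":0,"dz":0,"hand":0}]'; python3 - <<'E'
from h import *
rep("hexnut",2,.046);rep("lever",1,.030);rep("washer",1,.02)
for c in("side","top"):
    r.snapshot(c);i=r.camera_info(c)
    for n,z in(("hexnut",.039),("sleeve",.041),("wheel",.018),("lever",.028),("oil_bottle",.055)):print(c,n,locate(c,n,i,z))
E
```

```text
clock: 32.93
tool_pos: [0.6441, -0.2301, 0.0597]
eef_rot: [0.854, 0.519, -0.005, -0.004]
contact_force: [0.1, -1.4, -0.6]
opening: 0.705
finger_force: 0.0
clock: 33.35
tool_pos: [0.6474, -0.2306, 0.149]
eef_rot: [0.855, 0.519, -0.002, -0.001]
contact_force: [-1.0, -0.4, -0.4]
opening: 1.0
finger_force: 0.0
clock: 33.6
tool_pos: [0.6459, -0.2303, 0.1463]
eef_rot: [0.855, 0.519, -0.004, -0.003]
contact_force: [-0.0, -0.2, -0.2]
opening: 1.004
finger_force: 0.0
(0.61, [647.1, -231.6, 44.0, 38.0, 63.8], [262.0, 187.0]) [ 646.3 -230.3  146.8  -27.4] [ 679.9 -168.6  291.9]
(0.65, [647.1, -230.1, 46.6, 38.4, 63.8], [261.0, 187.0]) [ 646.6 -230.3  147.3  -27.4] [ 680.1 -168.6  292.4]
hexnut mean [ 6.471e+02 -2.308e+02  4.530e+01  3.820e+01  6.380e+01  6.000e-01] tool [ 646.5 -230.3  147.1  -27.4]
None [ 646.8 -230.3  147.7  -27.4] [ 680.3 -168.6  293. ]
lever mean nan tool [ 646.8 -230.3  147.7  -27.4]
(0.58, [667.6, -233.8, 32.0, 6.7, 80.7], [281.0, 173.0]) [ 646.8 -230.3  147.9  -27.4] [ 680.4 -168.6  293.3]
washer mean [ 6.676e+02 -2.338e+02  3.200e+01  6.700e+00  8.070e+01  6.000e-01] tool [ 646.8 -230.3  147.9  -27.4]
side hexnut (0.61, [645.2, -232.5, 47.8, 40.2, 82.0], [295.0, 270.0])
side sleeve (0.49, [640.2, 148.5, 65.1, 30.9, 83.7], [270.0, 142.0])
side wheel None
side lever (0.7, [658.1, -156.5, 104.7, 33.1, 80.5], [295.0, 242.0])
side oil_bottle (0.41, [639.1, 132.7, 56.5, 27.8, 83.6], [270.0, 142.0])
top hexnut None
top sleeve (0.52, [641.4, 149.0, 40.5, 28.4, 45.0], [201.0, 162.0])
top wheel (0.56, [636.0, 143.5, 52.9, 37.1, 130.8], [205.0, 166.0])
top lever (0.79, [659.7, -163.3, 111.3, 36.9, 80.1], [317.0, 156.0])
top oil_bottle (0.56, [680.7, 2.8, 57.1, 42.7, 0.0], [256.0, 147.0])
  return _methods._mean(a, axis=axis, dtype=dtype,
  ret = ret.dtype.type(ret / rcount)
```

```bash
python3 -c "
from plant import r
print(r.finish_job())"
```

```text
the job is handed in; nothing more can be done
None
```

Both jigs are loaded in the order asked and handed in at about 34 s, with the bottle standing and the arm clear; the spacer's seating was checked by measurement only, because I had already viewed 15 pictures against the limit of 14.

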